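# Stack the clinic's spare instrument posts on the V-cradle and chock them

## Task

Take the two steel posts off the sloping draining rack and stack them on the V-cradle where one long post already lies: lay the other long post beside it so that the two touch, set the rubber chock snugly against that post with its sloping nose to it, and only then lay the short post on top in the valley between the two. Set everything down gently without dropping it, centre the posts and the chock along the cradle, and leave everything else on the table where it is.

Things in the scene. Friction and masses are not known exactly. Their poses are not given: they have to be found in the camera images.
- cradle: V-cradle, fixed: two white plastic saddles 20 mm thick and 185 mm wide, centred 65 mm either side of its middle, joined by bars 8 mm high, open between. Origin on the table under its middle; x along the posts, z up. The saddle tops make a lopsided V: the gentle side rises towards +y at 8 degrees for 148 mm (a post put down on it rolls down by itself), the steep one towards -y at 50 degrees for 42 mm.
- cradle_v (a point): Bottom line of the cradle's V, midway between the saddles: cradle y = -50 mm, z = 26 mm. Axes as the cradle's.
- cradle_seat1 (a point): Where the axis of the post already laid belongs: cradle y = -43.9, z = 42.0 mm. Axes as the cradle's.
- cradle_seat2 (a point): Where the axis of a second post lies when it touches the first: cradle y = -14.1, z = 46.2 mm. Axes as the cradle's.
- cradle_seat3 (a point): Where the axis of a post in the valley on top of these two lies: cradle y = -32.6, z = 69.8 mm. Axes as the cradle's.
- cradle_seatc (a point): Where the chock's origin (under its rib) lies when it rests on the gentle side, nose (chock -y) to cradle -y, leaning back 8 degrees with the slope and touching the second post: cradle y = 33.3, z = 37.7 mm. Axes as the cradle's.
- rack: Sloping steel draining rack in a white drip tray 215 x 196 mm, fixed. Origin on the table under its middle; x level, pointing up-slope. Two posts lie loose on it, axes at y = -45 and +45 mm, rising to +x at 30 degrees from a stop at x = -95 mm, where the axis is 50 mm high. V rests 30 and 150 mm up each post, on rails 10 mm wide; clear between them. Side bars at y = +-84 mm, 30 mm below the axes.
- post_long: Stainless tube, 30 mm diameter, 220 mm long, about 0.3 kg, flat black end plugs; rolls freely. Origin on its axis at one end (the lower end on the rack); x runs along the axis to the other end. One of the two on the rack, on either side: the longer.
- post_long_mid (a point): Middle of the long rack post, on its axis, 110 mm from either end (axes as the post's).
- post_short: Stainless tube, 30 mm diameter, 170 mm long, about 0.24 kg, flat black end plugs; rolls freely. Origin on its axis at one end (the lower end on the rack); x runs along the axis to the other end. One of the two on the rack, on either side: the shorter.
- post_short_mid (a point): Middle of the short post, on its axis, 85 mm from either end (axes as the post's).
- post_laid: Stainless tube, 30 mm diameter, 220 mm long, about 0.3 kg, flat black end plugs; rolls freely. Origin on its axis at one end (the lower end on the rack); x runs along the axis to the other end. It already lies loose at the bottom of the cradle's V.
- post_laid_mid (a point): Middle of the post already on the cradle, on its axis (axes as the post's).
- chock: Black rubber-faced chock strip loose on the table, 140 mm long (x), 42 mm wide (y), 48 mm high, about 0.28 kg. Along its back an upright grip rib 12 mm thick (y = -6 to +6 mm), 48 mm high; in front a block with flat top at 20 mm and a nose sloping down at 60 degrees to the toe at y = -36 mm. Origin on the underside, under the middle of the rib.
- chock_nose (a point): Middle of the chock's toe edge: y = -36 mm, z = 2 mm of the chock. In place against the second post it is at cradle y = -2.6, z = 34.7 mm.
- handle: Bystander: upright black instrument handle, 28 mm diameter, 94 mm high; origin under its middle.
- cover: Bystander: white round cover, 84 mm diameter, 12 mm high; origin under its middle.
- driver: Bystander: screwdriver with black grip, 190 mm long, lying along its x.
- occluder: Bystander: flat black eye occluder, disc 58 mm diameter with a handle 135 mm out along its y, 5 mm thick; origin under the disc.
- drops: Bystander: small white dropper bottle standing, 26 mm diameter, 62 mm high.
- lens: Bystander: black-rimmed hand lens, 50 mm diameter, 16 mm high.
- hexkey: Bystander: L-shaped hex key, 85 x 30 mm, 6 mm thick.
Mind the look-alikes: they are no part of the job. Several things have the shape of the chock; the one meant has the colours described above.

How it is judged:
By the outcome, as a careful person would: the job done as asked, in the order asked, and still so for the second after the job is handed in, with the robot touching nothing.
It also fails if it takes over 70 s, if anything falls off the work surface, if the arm or the gripper's body presses on something with over 40 N, if the wrist force passes 120 N, or if a joint passes its speed limit or range.

## Robot

A 6-joint arm with a two-finger parallel gripper is mounted at the origin on the work surface. World frame = base frame: x ahead of the robot, y to its left, z up, the work surface at z = 0. Lengths are in mm, angles in rad, forces in N, time in s.
With the tool pointing down it reaches from about 275 to 750 mm from the base axis. Payload 10.2 kg.
Tool frame: the origin (TCP) lies on the centre line of the jaws, within the pads' length; the fingertips stand 25 mm ahead of it and the grasp point (between the pads) lies 6 mm ahead of it; z points along the fingers, y is the line along which they close (so a half turn about z gives the same grasp; the last joint's range is limited). The gripper opens to 88 mm and grips with 3 to 60 N. Pads are 18 mm wide; open, the fingers measure 123 mm over their backs; the gripper's body (75 mm by 187 mm) begins 45 mm behind the grasp point.
Start: joints at [0.895, 0.313, 1.498, -0, 1.331, -0.223], TCP at [229.693, 472.094, 263.72] pointing down, gripper open.
Joint ranges: [-2.94, 2.94], [-0.97, 2.17], [0.19, 2.56], [-1.23, 4.37], [0.02, 3.11], [-2.88, 2.88]. Speed limits (rad/s): [2.39, 2.39, 3.01, 3.14, 3.14, 3.14].

## Interface

Orientations are given as [roll, pitch, yaw] about the fixed x, y, z axes, in that order (R = Rz(yaw) Ry(pitch) Rx(roll)).
In Python, from station import telemetry, viewer, r, finder gives the robot as it stands.
- The arm moves only by the tool step_arm, never from a script. Its argument "deltas" is a list of rows, each an object with "delta_pos": the shift along the tool's x, y, z in m, a list of three; "delta_rot": the turn, a rotation vector about the tool's x, y, z in rad, a list of three. A call has 1 to 5 rows; each row is the pose to reach, as a shift and turn from the pose commanded when the call began, along the tool's axes at that moment; what a row does not reach only later rows make up. A row lasts 1/12 s, in which the tool goes at most 41.7 mm and 7.16 degrees, less where a joint would pass 70% of its speed; a pose out of reach is approached as far as the arm can. A call with a gripper value outside its range is refused whole. "hand" is the closure, from 0 (fully open) to 1 (shut), set as the call begins (left out, the last holds). The fingers move at their own pace and stop on an object; "force" is the grip in N (left out, the last holds). Time passes only in rows, so rows that repeat a pose let the fingers close. It gives the time, the measured TCP pose, the force, the opening and the grip force at its end, in the units of the state.
- telemetry.state(): the state, without advancing time (a new reading comes with each control period).
- viewer.get_image(name): name is "scene" or "side" or "wrist"; returns a dict with "color" (420x560x3 uint8, red, green, blue), "z_map" (420x560 float32, mm along the optical axis (not along the pixel's ray), 0 where there is no reading), "mtx" (3x3 intrinsics, pixels), "k1" (the pictures are not rectified: a ray, as slopes to the right and down, at radius r is drawn at 1 + k1 r^2 times it, then the intrinsics apply), "R" (3x3) and "t" (3): a world point X has camera coordinates R X + t. Camera axes: x right, y down, z forward; pixel columns grow to the right and rows downward; lengths in mm; the calibration is good to about 2 mm. A picture is of the moment at which its call begins.
- r.finish_job(): hands the job in; it is judged then, once.
Trained networks look in a picture, given as the dict that the camera call returned (one of the last four; its "shot" number tells which), for a name from the list of things; names that differ only in an ending like _2 or _b are one class to them, and where a whole thing is asked for, a point or a joint stands for the part that bears it (a point fixed in the world has none). Each returns a list of dicts, best first, with "p" (0 to 1); they miss things now and then, are a little off and sometimes report something else, mostly with a low value. They report only what shows in the picture. A call takes as long as a camera call. They do not tell look-alikes from the thing itself.
- finder.recognise(picture, query): "centre" ([x, y, z] in mm, in world coordinates, good to about 4 mm: the middle of the surface that is visible of it).
- finder.regions_of(picture, query): "pixels" (420x560 bool, what is visible of it).
- finder.tip_of(picture, query): "centre" ([x, y, z] in mm, in world coordinates, good to about 4 mm: a listed point, or the origin of a listed thing).
The state is a dict: "t": time; "q": joint angles; "qvel": joint speeds; "joint_torque": joint torques, N m; "eef_pos": TCP position; "ee_rot": TCP orientation; "force": force on the tool from outside, world axes, zero at the start; "torque": the same for the moment, N m; "grip_width": opening from 0.0 (shut) to 1.0 (fully open); "gripper_force": force on a finger pad.
Only numpy, scipy, OpenCV 4.12 (cv2) and the standard library are available. Lean on these libraries where they do the work, as an engineer would, in place of code of your own. Each camera call takes 0.05 s, during which the arm holds its last target. There are 200 camera calls.

## Working session

There is one attempt and no reset: what is moved stays moved. The work goes in short steps, Python scripts to look and compute and a tool call to move; the robot and the scene stay as the last step left them, time stands still between calls to the robot, and variables do not carry over. Pictures are saved under pics/ and viewed, at most 10 in all, crops included, and the job is handed in when it is done.

Besides the shell and the picture viewer there is one more tool, called after ">>>" as name(argument=value, ...), one argument or row to a line, values as JSON. step_arm: Moves the arm, as the interface text tells. Its arguments: {"type":"object","properties":{"deltas":{"type":"array"},"hand":{"type":"number"},"force":{"type":"number"}},"required":["deltas"]}

```bash
mkdir -p pics; ls; cat > h.py <<'E'
import numpy as np, cv2
from station import telemetry, viewer, r, finder
from scipy.spatial.transform import Rotation as Ro
def save(im,n,crop=None,s=1):
    a=im["color"][:,:,::-1]
    if crop: a=a[crop[1]:crop[3],crop[0]:crop[2]]
    cv2.imwrite("pics/"+n,cv2.resize(a,None,fx=s,fy=s,interpolation=cv2.INTER_CUBIC))
def pts(im,mask):
    v,u=np.nonzero(mask&(im["z_map"]>0)); z=im["z_map"][v,u]
    K=im["mtx"]; D=np.array([im["k1"],0,0,0,0],float)
    n=cv2.undistortPoints(np.stack([u,v],1).astype(float)[:,None],K,D)[:,0]
    return (np.c_[n*z[:,None],z]-im["t"])@im["R"]
def pix(im,P):
    P=np.atleast_2d(P).astype(float)
    return cv2.projectPoints(P,cv2.Rodrigues(np.array(im["R"],float))[0],np.array(im["t"],float),im["mtx"],np.array([im["k1"],0,0,0,0],float))[0][:,0]
E
python3 - <<'E'
from h import *
print(telemetry.state())
ims={n:viewer.get_image(n) for n in("scene","side")}
a=[]
for n,im in ims.items():
    save(im,n+"0.png",s=1.4)
    print(n,im["k1"],(-im["R"].T@im["t"]).round())
    for q in ["cradle","rack","post_long","post_short","post_laid","chock","chock_nose","cradle_v","cradle_seat1","post_long_mid","post_short_mid","post_laid_mid"]:
        f=finder.tip_of(im,q)
        print(q,[(np.round(d["centre"]).tolist(),round(d["p"],2),pix(im,d["centre"]).round()[0].tolist()) for d in f[:4]])
E
```

```text
pics
{'t': 0.0, 'q': array([ 8.94566534e-01,  3.13416246e-01,  1.49846856e+00,  1.80444681e-05,
        1.33101244e+00, -2.23400374e-01]), 'qvel': array([-3.48383164e-04, -1.79429956e-03,  3.65775796e-04, -1.22575479e-03,
        5.26833656e-04,  4.49178777e-05]), 'joint_torque': array([ 1.91518138e-04, -4.02208006e+01, -2.52267534e+01,  6.95063104e-02,
        3.52850254e-02, -1.31354545e-04]), 'eef_pos': array([229.55291598, 471.89843803, 263.16647657]), 'ee_rot': array([-3.14032436e+00, -3.06115655e-04,  2.68875874e+00]), 'force': array([-0.5816461 , -0.74876787,  0.21693005]), 'torque': array([-0.07389726, -0.03907742, -0.03500279]), 'gripper_force': 0.0, 'grip_width': 1.0037160569590609}
scene -0.05065941553678468 [998. -21. 942.]
cradle []
rack [([520.0, 229.0, 1.0], 0.75, [379.0, 247.0]), ([755.0, 191.0, 2.0], 0.6, [372.0, 339.0])]
post_long [([437.0, 166.0, 53.0], 0.61, [356.0, 209.0])]
post_short [([416.0, 250.0, 46.0], 0.86, [387.0, 205.0])]
post_laid [([434.0, -280.0, 43.0], 0.74, [186.0, 204.0]), ([526.0, -18.0, -2.0], 0.62, [283.0, 247.0])]
chock [([271.0, -405.0, -4.0],
[... 1251 characters left out ...]
[295.0, 218.0]), ([269.0, -408.0, 0.0], 0.83, [317.0, 338.0]), ([522.0, 228.0, -4.0], 0.74, [253.0, 189.0]), ([147.0, 313.0, -4.0], 0.41, [152.0, 216.0])]
chock_nose [([524.0, -52.0, 4.0], 0.8, [301.0, 224.0]), ([304.0, -424.0, -0.0], 0.75, [331.0, 335.0])]
cradle_v [([551.0, -228.0, 3.0], 0.8, [344.0, 249.0]), ([547.0, -285.0, 27.0], 0.72, [358.0, 254.0])]
cradle_seat1 [([546.0, -267.0, 72.0], 0.95, [355.0, 240.0]), ([551.0, -273.0, 41.0], 0.93, [357.0, 248.0]), ([544.0, -246.0, 46.0], 0.86, [349.0, 243.0])]
post_long_mid [([532.0, 182.0, 105.0], 0.59, [262.0, 169.0])]
post_short_mid [([490.0, 268.0, 94.0], 0.62, [239.0, 165.0])]
post_laid_mid [([548.0, -274.0, 40.0], 0.57, [356.0, 249.0])]
```

View pics/scene0.png

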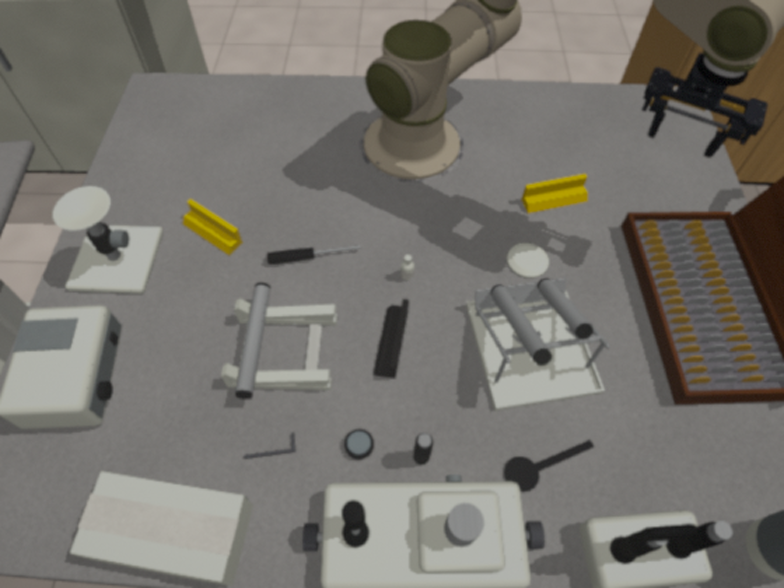

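View pics/side0.png

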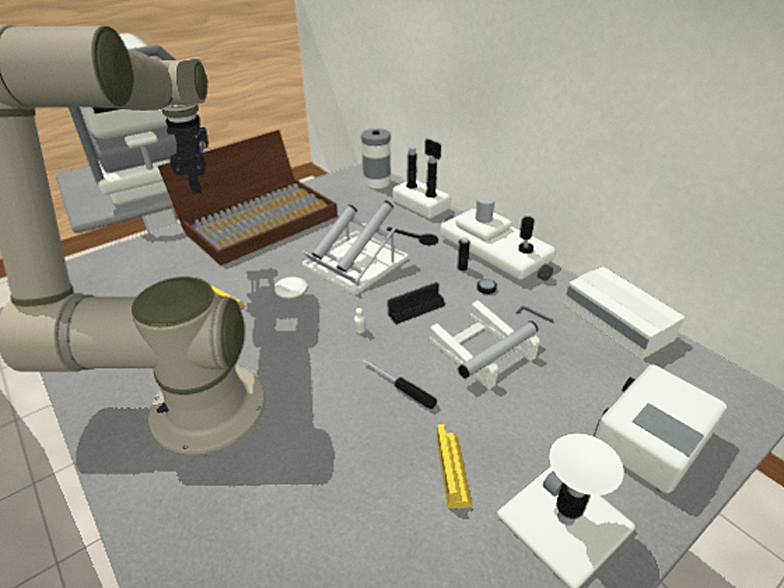

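Candidates for the chock in the scene picture are black at raw px (284,247), yellow at (152,162) and yellow at (397,138). The description says black, so I choose (284,247). On the rack, the post at px (369,230) looks longer than the one at (402,221). The post already laid is at (181,243). Next I fit the geometry and make one close crop.

```bash
cat >> h.py <<'E'
from scipy.optimize import least_squares
def cyl(P,c0,d0,R=15.):
    d0=np.array(d0,float)/np.linalg.norm(d0); B=np.linalg.svd(d0[None])[2][1:]
    f=lambda x:(lambda d,c:np.linalg.norm(np.cross(P-c,d),axis=1)-R)((d0+x[2:]@B)/np.linalg.norm(d0+x[2:]@B),c0+x[:2]@B)
    x=least_squares(f,np.zeros(4),loss="soft_l1",f_scale=1.).x
    d=d0+x[2:]@B; d/=np.linalg.norm(d); c=c0+x[:2]@B; k=np.abs(f(x))<3
    s=(P[k]-c)@d; lo,hi=np.percentile(s,[.5,99.5])
    return c+d*lo,c+d*hi,d,hi-lo,k.mean()
E
python3 - <<'E'
from h import *
S=viewer.get_image("scene");T=viewer.get_image("side")
save(S,"crop.png",(150,120,450,300),2.6)
allp={}
for q,c,d in [("post_long",(530,182,106),(.85,.15,.5)),("post_short",(491,267,93),(.85,.15,.5)),("post_laid",(548,-274,41),(1,.03,0))]:
    A=[]
    for n,im in(("scene",S),("side",T)):
        P=pts(im,np.ones((420,560),bool)); c=np.array(c,float); dd=np.array(d)/np.linalg.norm(d)
        for L in(23,20):
            rr=P-c; s=rr@dd; k=(np.abs(s)<130)&(np.linalg.norm(rr-s[:,None]*dd,axis=1)<L)&(P[:,2]>25)
            if k.sum()>30:
                o=cyl(P[k],c,dd); dd=o[2]; 
        print(q,n,k.sum(),*[np.round(x,3 if i==2 else 1) for i,x in enumerate(o)])
for n,im in(("scene",S),("side",T)):
    P=pts(im,np.ones((420,560),bool))
    k=(abs(P[:,0]-527)<95)&(abs(P[:,1]+25)<55)&(P[:,2]>8)&(P[:,2]<60); C=P[k]
    print(n,"chock heights",np.percentile(C[:,2],[50,90,99]).round(1))
    t=C[C[:,2]>40]; print("rib",len(t),cv2.minAreaRect(t[:,:2].astype(np.float32)),t[:,2].mean())
    t=C[(C[:,2]>15)&(C[:,2]<24)]; print("block",len(t),cv2.minAreaRect(t[:,:2].astype(np.float32)))
    t=C; print("all",len(t),cv2.minAreaRect(t[:,:2].astype(np.float32)))
    k=(abs(P[:,0]-550)<100)&(abs(P[:,1]+230)<130)&(P[:,2]>15)&(P[:,2]<60); 
    C=P[k]; 
    # gentle saddles: fit edges
    for sx in(-1,1):
        t=C[(np.sign(C[:,0]-548)==sx)&(C[:,1]>-240)&(C[:,1]<-140)&(abs(C[:,0]-548)>40)&(C[:,2]>24)]
        print("saddle",sx,len(t),cv2.minAreaRect(t[:,:2].astype(np.float32)), np.median(t[:,0]), np.linalg.lstsq(np.c_[t[:,1]+200,np.ones(len(t))],t[:,2],rcond=None)[0])
E
```

```text
post_long scene 912 [431.8 163.6  50.5] [620.7 203.9 161.8] [0.847 0.181 0.499] 223.0 0.9
post_long side 518 [431.1 165.1  49.1] [620.1 204.4 161.4] [0.846 0.176 0.503] 223.3 0.8
post_short scene 708 [412.8 252.7  49.8] [560.  284.1 136.6] [0.847 0.181 0.5  ] 173.8 0.8
post_short side 377 [413.4 253.7  48.8] [559.3 283.2 136.1] [0.846 0.171 0.506] 172.5 0.8
post_laid scene 1057 [ 437.2 -275.4   43.6] [ 655.4 -273.9   42.6] [ 1.     0.007 -0.005] 218.1 0.9
post_laid side 651 [ 435.6 -276.1   43.7] [ 654.8 -273.6   43.2] [ 1.     0.011 -0.002] 219.3 0.9
scene chock heights [22.3 50.1 52. ]
rib 260 ((524.7123413085938, -16.371122360229492), (12.616074562072754, 138.92227172851562), 81.94905853271484) 48.88319258366141
block 396 ((523.0517578125, -28.50491714477539), (36.43681716918945, 141.1894073486328), 81.78553009033203)
all 800 ((522.7435302734375, -30.3652400970459), (40.854766845703125, 141.21092224121094), 81.59390258789062)
saddle -1 359 ((481.34393310546875, -189.76962280273438), (24.628089904785156, 99.24981689453125), 0.22640389204025269) 486.31271803207846 [ 0.1077251  36.94
[... 168 characters left out ...]

side chock heights [23.3 49.2 52. ]
rib 169 ((523.955078125, -15.378829956054688), (18.49395751953125, 139.70640563964844), 83.15325164794922) 47.39147172257648
block 246 ((522.5634765625, -33.99243927001953), (34.316993713378906, 142.9100799560547), 81.60682678222656)
all 657 ((523.2631225585938, -29.40296173095703), (44.64796829223633, 142.8841094970703), 81.78483581542969)
saddle -1 251 ((482.0784606933594, -190.16915893554688), (23.54810333251953, 99.48607635498047), 0.05577278882265091) 477.8659211258922 [ 0.09529824 36.50658142]
saddle 1 226 ((612.4266967773438, -189.55845642089844), (98.80098724365234, 25.318729400634766), 88.16805267333984) 607.687785556338 [ 0.09338778 36.69818775]
```

View pics/crop.png

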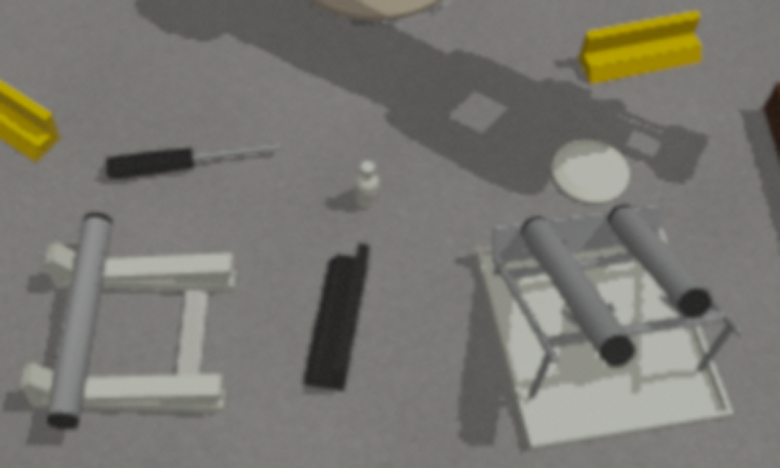

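The crop shows the black chock at crop px (338,315), with its upright rib on the right (+y) and its nose on the left (-y). The yellow look-alikes are at (645,45) and (25,130). The left rack post, at (575,290), is the long one: 223 mm fitted against 173 mm for the other. The cradle middle works out at about (547,-231).

```bash
cat >> h.py <<'E'
import json
def rot(a,incl=0,tilt=0):
    """tool x = -(axis at yaw a rising incl); tilt rotates about world axis dir (deg +: z leans to +perp)"""
    d=np.array([np.cos(a)*np.cos(incl),np.sin(a)*np.cos(incl),np.sin(incl)]); y=np.array([-np.sin(a),np.cos(a),0])
    x=-d; z=np.cross(x,y); M=np.c_[x,y,z]
    return Ro.from_rotvec(tilt*d).as_matrix()@M
def plan(legs,start=None):
    """legs: list of (name,tcp_pos,R)"""
    if start is None:
        j=json.load(open("cmd.json")); p,M=np.array(j[0]),np.array(j[1])
    else: p,M=start
    for n,q,N in legs:
        q=np.array(q,float); dp=M.T@(q-p)/1000; dr=Ro.from_matrix(M.T@N).as_rotvec()
        print(n,"pos",dp.round(4).tolist(),"rot",dr.round(4).tolist(),"rows>=",round(max(np.linalg.norm(dp)/.0417,np.linalg.norm(dr)/.125),1))
        p,M=q,N
    json.dump([p.tolist(),M.tolist()],open("cmd.json","w"))
def now():
    s=telemetry.state(); return s["eef_pos"],Ro.from_euler("xyz",s["ee_rot"]).as_matrix()
E
python3 - <<'E'
from h import *
G=rot(.208,np.pi/6); m=np.array([525.9,184.2,105.3]); z=G[:,2]
C=rot(.008); 
start=(np.array([229.693,472.094,263.72]),Ro.from_euler("xyz",[np.pi,0,2.689]).as_matrix())
plan([("above",m-150*z+[0,0,20],G),("pre",m-75*z,G),("grasp",m-11*z,G)],start)
E
```

```text
above pos [-0.3331, -0.1754, 0.0085] rot [-0.1729, -0.5042, -0.6452] rows>= 9.0
pre pos [0.01, -0.0, 0.0923] rot [0.0, 0.0, 0.0] rows>= 2.2
grasp pos [-0.0, 0.0, 0.064] rot [0.0, 0.0, 0.0] rows>= 1.5
```

>>> step_arm(
  deltas=[
    {"delta_pos": [-0.333,-0.175,0.0085],"delta_rot": [-0.173,-0.504,-0.645]},
    {"delta_pos": [-0.333,-0.175,0.0085],"delta_rot": [-0.173,-0.504,-0.645]},
    {"delta_pos": [-0.333,-0.175,0.0085],"delta_rot": [-0.173,-0.504,-0.645]},
    {"delta_pos": [-0.333,-0.175,0.0085],"delta_rot": [-0.173,-0.504,-0.645]},
    {"delta_pos": [-0.333,-0.175,0.0085],"delta_rot": [-0.173,-0.504,-0.645]},
  ],
  hand=0.0,
  force=30,
)

```text
t: 1.82
eef_pos: [353.7, 303.0, 259.3]
ee_rot: [3.108, 0.398, -3.107]
force: [0.7, 1.1, 0.6]
grip_width: 1.0
gripper_force: 0.0
```

```bash
python3 - <<'E'
from h import *
G=rot(.208,np.pi/6); m=np.array([525.9,184.2,105.3]); z=G[:,2]
print(now(), telemetry.state()["qvel"].round(2),telemetry.state()["q"])
plan([("above",m-150*z+[0,0,20],G)],now())
E
```

```text
(array([353.67372923, 303.00648136, 259.34959035]), array([[-0.92146381, -0.04790775,  0.38549877],
       [-0.03205043,  0.99835881,  0.04746011],
       [-0.3871398 ,  0.03137737, -0.92148697]])) [-1.17 -0.57  0.85 -0.02 -1.4  -2.17] [ 0.53171541  0.04566033  1.88092158 -0.20597885  0.85661185 -0.97370606]
above pos [-0.0852, -0.1389, 0.0356] rot [-0.0431, -0.1231, -0.1574] rows>= 4.0
```

>>> step_arm(
  deltas=[
    {"delta_pos": [-0.085,-0.139,0.036],"delta_rot": [-0.043,-0.123,-0.157]},
    {"delta_pos": [-0.085,-0.139,0.036],"delta_rot": [-0.043,-0.123,-0.157]},
    {"delta_pos": [-0.085,-0.139,0.036],"delta_rot": [-0.043,-0.123,-0.157]},
    {"delta_pos": [-0.085,-0.139,0.036],"delta_rot": [-0.043,-0.123,-0.157]},
    {"delta_pos": [-0.085,-0.139,0.036],"delta_rot": [-0.043,-0.123,-0.157]},
  ],
)

```text
t: 2.23
eef_pos: [453.0, 166.0, 254.0]
ee_rot: [3.139, 0.52, -2.944]
force: [0.3, 1.0, -0.6]
grip_width: 0.997
gripper_force: 0.0
```

```bash
python3 - <<'E'
from h import *
G=rot(.208,np.pi/6); m=np.array([525.9,184.2,105.3]); z=G[:,2]
plan([("pre",m-75*z,G),("grasp",m-11*z,G),("lift",m-81*z,G)],now())
im=viewer.get_image("wrist"); save(im,"w1.png")
a=m-15*z
print("expect post ends px",pix(im,[a-110*(-G[:,0]),a+110*(-G[:,0])]))
E
```

```text
pre pos [0.009, 0.0029, 0.0913] rot [-0.0028, -0.0031, -0.0088] rows>= 2.2
grasp pos [-0.0, 0.0, 0.064] rot [0.0, 0.0, 0.0] rows>= 1.5
lift pos [0.0, 0.0, -0.07] rot [0.0, 0.0, 0.0] rows>= 1.7
expect post ends px [[282.39981289  43.48693102]
 [283.62725641 304.28290662]]
```

View pics/w1.png

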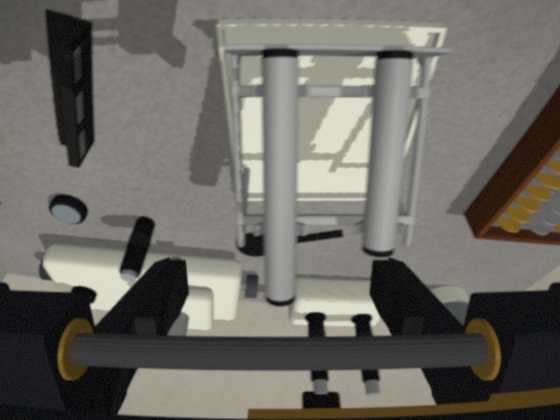

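The wrist view shows the long post at column 281, rows 48 to 300, against a prediction of column 283, rows 43 to 304. The estimate holds, so I grasp.

>>> step_arm(
  deltas=[
    {"delta_pos": [0.003,0.001,0.03],"delta_rot": [-0.003,-0.003,-0.009]},
    {"delta_pos": [0.009,0.003,0.065],"delta_rot": [-0.003,-0.003,-0.009]},
    {"delta_pos": [0.009,0.003,0.1],"delta_rot": [-0.003,-0.003,-0.009]},
    {"delta_pos": [0.009,0.003,0.13],"delta_rot": [-0.003,-0.003,-0.009]},
    {"delta_pos": [0.009,0.003,0.155],"delta_rot": [-0.003,-0.003,-0.009]},
  ],
)

```text
t: 2.7
eef_pos: [518.3, 187.1, 112.6]
ee_rot: [3.141, 0.521, -2.931]
force: [0.5, 0.5, 0.7]
grip_width: 0.997
gripper_force: 0.0
```

>>> step_arm(
  deltas=[
    {"delta_pos": [0,0,0],"delta_rot": [0,0,0]},
    {"delta_pos": [0,0,0],"delta_rot": [0,0,0]},
    {"delta_pos": [0,0,0],"delta_rot": [0,0,0]},
    {"delta_pos": [0,0,0],"delta_rot": [0,0,0]},
    {"delta_pos": [0,0,0],"delta_rot": [0,0,0]},
  ],
  hand=1.0,
  force=30,
)

```text
t: 3.12
eef_pos: [518.2, 186.7, 116.2]
ee_rot: [3.141, 0.524, -2.931]
force: [0.0, -0.2, 1.0]
grip_width: 0.647
gripper_force: 0.0
```

>>> step_arm(
  deltas=[
    {"delta_pos": [0,0,0],"delta_rot": [0,0,0]},
    {"delta_pos": [0,0,0],"delta_rot": [0,0,0]},
    {"delta_pos": [0,0,0],"delta_rot": [0,0,0]},
  ],
)

```text
t: 3.37
eef_pos: [518.3, 186.2, 115.2]
ee_rot: [3.141, 0.523, -2.931]
force: [-3.0, -29.8, 7.3]
grip_width: 0.419
gripper_force: 14.8
```

>>> step_arm(
  deltas=[
    {"delta_pos": [0,-0.002,0],"delta_rot": [0,0,0]},
    {"delta_pos": [0,-0.0035,0],"delta_rot": [0,0,0]},
    {"delta_pos": [0,-0.0035,0],"delta_rot": [0,0,0]},
    {"delta_pos": [0,-0.0035,0],"delta_rot": [0,0,0]},
    {"delta_pos": [0,-0.0035,0],"delta_rot": [0,0,0]},
  ],
)

```text
t: 3.78
eef_pos: [519.2, 182.3, 115.1]
ee_rot: [3.142, 0.523, -2.932]
force: [-2.7, -11.7, 5.5]
grip_width: 0.329
gripper_force: 30.0
```

>>> step_arm(
  deltas=[
    {"delta_pos": [0,0,-0.008],"delta_rot": [0,0,0]},
    {"delta_pos": [0,0,-0.025],"delta_rot": [0,0,0]},
    {"delta_pos": [0,0,-0.055],"delta_rot": [0,0,0]},
    {"delta_pos": [0,0,-0.09],"delta_rot": [0,0,0]},
    {"delta_pos": [0,0,-0.12],"delta_rot": [0,0,0]},
  ],
)

```text
t: 4.2
eef_pos: [458.7, 170.4, 219.5]
ee_rot: [3.141, 0.52, -2.931]
force: [0.9, -0.0, -2.3]
grip_width: 0.331
gripper_force: 30.0
```

>>> step_arm(
  deltas=[
    {"delta_pos": [0,0,0],"delta_rot": [0,0,0]},
    {"delta_pos": [0,0,0],"delta_rot": [0,0,0]},
  ],
)

```text
t: 4.37
eef_pos: [460.1, 170.6, 219.4]
ee_rot: [3.141, 0.524, -2.931]
force: [-0.0, 0.2, -3.4]
grip_width: 0.333
gripper_force: 30.0
```

```bash
python3 - <<'E'
from h import *
C=rot(.008); s=telemetry.state(); print(s["eef_pos"],s["ee_rot"],s["force"],s["grip_width"],s["q"])
plan([("via",[546,-30,200],C),("over",[546,-215,150],C)],now())
E
```

```text
[460.05947325 170.63828968 219.44860283] [ 3.14095463  0.52377196 -2.9305135 ] [-0.03329878  0.17353048 -3.42888337] 0.33292073322097493 [ 0.08639705  0.07637564  1.99951628  0.12077419  0.54861409 -1.78209409]
via pos [-0.0266, -0.2142, 0.0377] rot [0.0538, 0.5219, 0.1986] rows>= 5.3
over pos [0.0015, -0.185, 0.05] rot [0.0, 0.0, 0.0] rows>= 4.6
```

>>> step_arm(
  deltas=[
    {"delta_pos": [-0.0266,-0.214,0.0377],"delta_rot": [0.054,0.522,0.199]},
    {"delta_pos": [-0.0266,-0.214,0.0377],"delta_rot": [0.054,0.522,0.199]},
    {"delta_pos": [-0.0266,-0.214,0.0377],"delta_rot": [0.054,0.522,0.199]},
    {"delta_pos": [-0.0266,-0.214,0.0377],"delta_rot": [0.054,0.522,0.199]},
    {"delta_pos": [-0.0266,-0.214,0.0377],"delta_rot": [0.054,0.522,0.199]},
  ],
)

```text
t: 4.78
eef_pos: [543.0, -22.2, 197.8]
ee_rot: [3.141, -0.01, -3.137]
force: [1.4, 1.2, -2.6]
grip_width: 0.333
gripper_force: 30.0
```

```bash
python3 - <<'E'
from h import *
C=rot(.008); s=telemetry.state(); print(s["eef_pos"],s["ee_rot"],s["q"])
plan([("over",[546,-215,150],C)],now())
E
```

```text
[543.03102661 -22.24648534 197.80729983] [ 3.14135437 -0.00976125 -3.13667242] [-0.2556419   0.41656847  1.52954482 -0.00244633  1.20497353 -1.83047136]
over pos [-0.0025, -0.1928, 0.0477] rot [0.0003, -0.0098, -0.0031] rows>= 4.8
```

>>> step_arm(
  deltas=[
    {"delta_pos": [-0.0025,-0.193,0.048],"delta_rot": [0,0,0]},
    {"delta_pos": [-0.0025,-0.193,0.048],"delta_rot": [0,0,0]},
    {"delta_pos": [-0.0025,-0.193,0.048],"delta_rot": [0,0,0]},
    {"delta_pos": [-0.0025,-0.193,0.048],"delta_rot": [0,0,0]},
    {"delta_pos": [-0.0025,-0.193,0.048],"delta_rot": [0,0,0]},
  ],
)

```text
t: 5.2
eef_pos: [545.1, -215.9, 148.5]
ee_rot: [3.14, -0.005, -3.135]
force: [-0.3, -0.5, -2.4]
grip_width: 0.329
gripper_force: 30.0
```

>>> step_arm(
  deltas=[
    {"delta_pos": [0,0,0],"delta_rot": [0,0,0]},
    {"delta_pos": [0,0,0],"delta_rot": [0,0,0]},
    {"delta_pos": [0,0,0],"delta_rot": [0,0,0]},
  ],
)

```text
t: 5.45
eef_pos: [545.7, -212.6, 150.4]
ee_rot: [3.14, -0.004, -3.134]
force: [0.2, -0.0, -2.9]
grip_width: 0.331
gripper_force: 30.0
```

```bash
cat >> h.py <<'E'
def fitpost(im,c,d,half=130,zmin=25,L=22):
    P=pts(im,np.ones((420,560),bool)); c=np.array(c,float); dd=np.array(d)/np.linalg.norm(d); o=None
    for l in (L,L-2):
        rr=P-c; s=rr@dd; k=(np.abs(s)<half)&(np.linalg.norm(rr-s[:,None]*dd,axis=1)<l)&(P[:,2]>zmin)
        if k.sum()<40: return k.sum()
        o=cyl(P[k],c,dd); dd=o[2]
    return [np.round(x,3 if i==2 else 1) for i,x in enumerate(o)]
E
python3 - <<'E'
from h import *
C=rot(.008); p,M=now(); print(p,telemetry.state()["ee_rot"])
c=p+17*M[:,2]; c=p+11*M[:,2]
for n in("scene","side"):
    im=viewer.get_image(n); print(n,fitpost(im,c,[1,.008,0]), fitpost(im,[546,-274.8,43],[1,.008,0],L=20))
plan([("down",[546,-222,66],C)],now())
E
```

```text
[ 545.65722902 -212.61701976  150.35148628] [ 3.14001787 -0.00405791 -3.13424944]
scene [array([ 444.5, -212.5,  137.3]), array([ 657.4, -210.7,  139.9]), array([1.   , 0.009, 0.012]), np.float64(212.9), np.float64(0.9)] [array([ 500.3, -274.7,   43.5]), array([ 655.8, -274.2,   42.5]), array([ 1.   ,  0.003, -0.007]), np.float64(155.5), np.float64(1.0)]
side [array([ 437.5, -211.6,  137.7]), array([ 585.2, -210.9,  139.7]), array([1.   , 0.005, 0.014]), np.float64(147.7), np.float64(0.9)] [array([ 435.6, -275.5,   43.5]), array([ 655.3, -274.2,   43.4]), array([ 1.   ,  0.006, -0.001]), np.float64(219.7), np.float64(0.9)]
down pos [-0.0002, -0.01, 0.0854] rot [0.0005, -0.0027, 0.0008] rows>= 2.1
```

>>> step_arm(
  deltas=[
    {"delta_pos": [0,-0.005,0.025],"delta_rot": [0,0.013,0]},
    {"delta_pos": [0,-0.011,0.05],"delta_rot": [0,0.013,0]},
    {"delta_pos": [0,-0.011,0.07],"delta_rot": [0,0.013,0]},
    {"delta_pos": [0,-0.011,0.08],"delta_rot": [0,0.013,0]},
    {"delta_pos": [0,-0.011,0.084],"delta_rot": [0,0.013,0]},
  ],
)

```text
t: 5.97
eef_pos: [545.4, -223.1, 66.7]
ee_rot: [3.14, -0.017, -3.133]
force: [0.5, -0.2, -2.1]
grip_width: 0.328
gripper_force: 30.0
```

>>> step_arm(
  deltas=[
    {"delta_pos": [0,0,0],"delta_rot": [0,0,0]},
    {"delta_pos": [0,0,0],"delta_rot": [0,0,0]},
  ],
)

```text
t: 6.13
eef_pos: [546.4, -224.1, 69.2]
ee_rot: [-3.14, -0.013, -3.134]
force: [1.0, -0.7, -2.9]
grip_width: 0.331
gripper_force: 30.0
```

>>> step_arm(
  deltas=[
    {"delta_pos": [0,0,0.0005],"delta_rot": [0,0,0]},
    {"delta_pos": [0,0,0.001],"delta_rot": [0,0,0]},
    {"delta_pos": [0,0,0.0015],"delta_rot": [0,0,0]},
    {"delta_pos": [0,0,0.002],"delta_rot": [0,0,0]},
  ],
)

```text
t: 6.47
eef_pos: [545.9, -224.3, 66.5]
ee_rot: [-3.141, -0.014, -3.134]
force: [0.2, 0.2, -2.1]
grip_width: 0.328
gripper_force: 30.0
```

>>> step_arm(
  deltas=[
    {"delta_pos": [0,0,0.0005],"delta_rot": [0,0,0]},
    {"delta_pos": [0,0,0.001],"delta_rot": [0,0,0]},
    {"delta_pos": [0,0,0.001],"delta_rot": [0,0,0]},
    {"delta_pos": [0,0,0.001],"delta_rot": [0,0,0]},
  ],
)

```text
t: 6.8
eef_pos: [545.7, -224.3, 65.0]
ee_rot: [-3.141, -0.015, -3.134]
force: [-0.1, -0.6, -2.8]
grip_width: 0.332
gripper_force: 30.0
```

```bash
python3 - <<'E'
from h import *
for i in range(2):
    s=telemetry.state(); print(s["eef_pos"],s["ee_rot"],s["force"])
    im=viewer.get_image(("scene","side")[i]); p,M=now(); print(fitpost(im,p+[0,1,-12],[1,.008,0],L=20,zmin=38))
E
```

```text
[ 545.6996469  -224.29089747   65.03264296] [-3.14137289 -0.01493799 -3.13435558] [-0.12781361 -0.60704936 -2.82018015]
[array([ 497.8, -223.7,   52.7]), array([ 657.5, -222.5,   53.4]), array([1.   , 0.008, 0.004]), np.float64(159.7), np.float64(0.9)]
[ 545.71207604 -224.2925149    65.07613143] [-3.14131244 -0.01488935 -3.13427624] [-0.67920312 -0.16349276 -2.22208857]
[array([ 436.8, -223.8,   52.7]), array([ 655.7, -222.3,   53.6]), array([1.   , 0.006, 0.004]), np.float64(218.9), np.float64(0.9)]
```

>>> step_arm(
  deltas=[
    {"delta_pos": [0,0,0.0005],"delta_rot": [0,0.003,0]},
    {"delta_pos": [0,0,0.001],"delta_rot": [0,0.003,0]},
    {"delta_pos": [0,0,0.0015],"delta_rot": [0,0.003,0]},
    {"delta_pos": [0,0,0.0018],"delta_rot": [0,0.003,0]},
  ],
)

```text
t: 7.23
eef_pos: [545.7, -224.2, 63.2]
ee_rot: [-3.141, -0.018, -3.134]
force: [-0.1, -1.3, -1.9]
grip_width: 0.331
gripper_force: 30.0
```

>>> step_arm(
  deltas=[
    {"delta_pos": [0,0,0.0003],"delta_rot": [0,0,0]},
    {"delta_pos": [0,0,0.0006],"delta_rot": [0,0,0]},
    {"delta_pos": [0,0,0.0006],"delta_rot": [0,0,0]},
  ],
)

```text
t: 7.48
eef_pos: [545.7, -224.3, 62.6]
ee_rot: [-3.141, -0.018, -3.134]
force: [-0.4, -0.7, -2.1]
grip_width: 0.328
gripper_force: 30.0
```

>>> step_arm(
  deltas=[
    {"delta_pos": [0,0,0.0004],"delta_rot": [0,0,0]},
    {"delta_pos": [0,0,0.0008],"delta_rot": [0,0,0]},
    {"delta_pos": [0,0,0.0008],"delta_rot": [0,0,0]},
  ],
)

```text
t: 7.73
eef_pos: [545.7, -224.3, 62.4]
ee_rot: [-3.141, -0.018, -3.134]
force: [-2.4, 1.2, 4.6]
grip_width: 0.33
gripper_force: 30.0
```

>>> step_arm(
  deltas=[
    {"delta_pos": [0,0,0.0004],"delta_rot": [0,0,0]},
    {"delta_pos": [0,0,0.0004],"delta_rot": [0,0,0]},
    {"delta_pos": [0,0,0.0004],"delta_rot": [0,0,0]},
  ],
)

```text
t: 7.98
eef_pos: [545.8, -224.3, 62.4]
ee_rot: [-3.141, -0.018, -3.134]
force: [-3.4, 2.9, 8.3]
grip_width: 0.327
gripper_force: 30.0
```

>>> step_arm(
  deltas=[
    {"delta_pos": [0,0,-0.0004],"delta_rot": [0,0,0]},
    {"delta_pos": [0,0,-0.0004],"delta_rot": [0,0,0]},
    {"delta_pos": [0,0,-0.0004],"delta_rot": [0,0,0]},
    {"delta_pos": [0,0,-0.0004],"delta_rot": [0,0,0]},
    {"delta_pos": [0,0,-0.0004],"delta_rot": [0,0,0]},
  ],
  hand=0.62,
)

```text
t: 8.4
eef_pos: [545.8, -224.5, 61.9]
ee_rot: [-3.141, -0.017, -3.134]
force: [-0.2, -0.8, 1.4]
grip_width: 0.382
gripper_force: 0.6
```

>>> step_arm(
  deltas=[
    {"delta_pos": [0,0,0],"delta_rot": [0,0,0]},
    {"delta_pos": [0,0,0],"delta_rot": [0,0,0]},
  ],
)

```text
t: 8.57
eef_pos: [545.7, -224.4, 61.9]
ee_rot: [-3.141, -0.018, -3.134]
force: [0.7, -1.2, 0.5]
grip_width: 0.382
gripper_force: 0.6
```

```bash
python3 - <<'E'
from h import *
for i in range(2):
    s=telemetry.state(); print(s["eef_pos"],s["force"],s["grip_width"])
    im=viewer.get_image(("scene","side")[i]); print(fitpost(im,[546,-224,50],[1,.008,0],L=20,zmin=38),fitpost(im,[546,-274.8,43],[1,.008,0],L=20))
save(im,"rel.png",(260,180,460,330),3)
E
```

```text
[ 545.74462616 -224.36758434   61.89254859] [ 0.66456893 -1.20702606  0.49924894] 0.3824526238921067
[array([ 508.2, -224.7,   50.5]), array([ 657.2, -224.8,   49.3]), array([ 1.   , -0.   , -0.008]), np.float64(149.1), np.float64(0.9)] [array([ 552.3, -274.3,   42.9]), array([ 655.8, -274.2,   42.8]), array([ 1.   ,  0.001, -0.001]), np.float64(103.5), np.float64(0.9)]
[ 545.71464241 -224.37533965   61.87842035] [ 0.33688561 -2.51909482  0.87100653] 0.3787935624291293
[array([ 437. , -225.5,   50.5]), array([ 658.4, -224. ,   49.9]), array([ 1.   ,  0.007, -0.002]), np.float64(221.4), np.float64(0.9)] [array([ 435.7, -275.9,   43.5]), array([ 655.4, -273.5,   43.4]), array([ 1.   ,  0.011, -0.001]), np.float64(219.8), np.float64(0.9)]
```

View pics/rel.png

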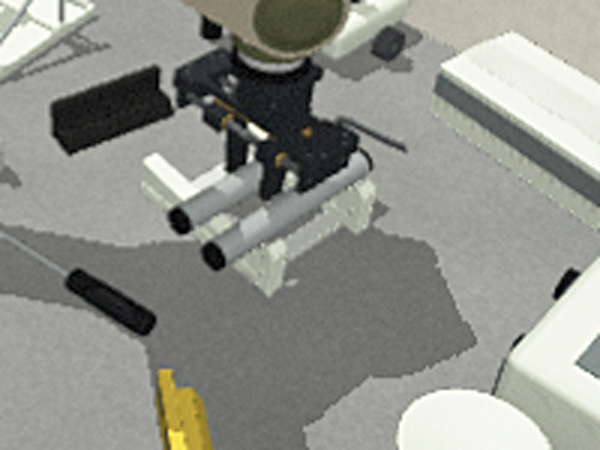

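Two posts are on the saddles: the laid one at px (285,210), and the new one at (215,190) leaning on the near finger. I raise slowly so it rolls down.

>>> step_arm(
  deltas=[
    {"delta_pos": [0,0,-0.006],"delta_rot": [0,0,0]},
    {"delta_pos": [0,0,-0.012],"delta_rot": [0,0,0]},
    {"delta_pos": [0,0,-0.018],"delta_rot": [0,0,0]},
    {"delta_pos": [0,0,-0.024],"delta_rot": [0,0,0]},
    {"delta_pos": [0,0,-0.03],"delta_rot": [0,0,0]},
  ],
)

```text
t: 9.08
eef_pos: [546.2, -224.2, 92.7]
ee_rot: [-3.141, -0.018, -3.134]
force: [-0.3, 0.4, 0.7]
grip_width: 0.382
gripper_force: 0.0
```

>>> step_arm(
  deltas=[
    {"delta_pos": [0,0,-0.01],"delta_rot": [0,0,0]},
    {"delta_pos": [0,0,-0.03],"delta_rot": [0,0,0]},
    {"delta_pos": [0,0,-0.06],"delta_rot": [0,0,0]},
    {"delta_pos": [0,0,-0.09],"delta_rot": [0,0,0]},
    {"delta_pos": [0,0,-0.09],"delta_rot": [0,0,0]},
  ],
  hand=0.3,
)

```text
t: 9.5
eef_pos: [549.6, -225.2, 188.5]
ee_rot: [-3.136, -0.01, -3.134]
force: [0.2, 0.0, 0.5]
grip_width: 0.694
gripper_force: 0.0
```

```bash
python3 - <<'E'
from h import *
print(telemetry.state()["eef_pos"])
for i in range(2):
    im=viewer.get_image(("scene","side")[i]); print(fitpost(im,[546,-245,47],[1,.008,0],L=20,zmin=38),fitpost(im,[546,-274.8,43],[1,.008,0],L=20))
K=rot(-.143); print(Ro.from_matrix(K).as_euler("xyz"))
plan([("chock over",[524.3,-16,150],K),("grasp",[524.3,-16,49],K)],now())
E
```

```text
[ 549.57106696 -225.21014167  188.48940975]
[array([ 445.5, -245.6,   47.6]), array([ 657.1, -244.7,   46.9]), array([ 1.   ,  0.004, -0.003]), np.float64(211.6), np.float64(1.0)] [array([ 443.9, -275.1,   43.4]), array([ 655.6, -274.1,   42.8]), array([ 1.   ,  0.005, -0.003]), np.float64(211.7), np.float64(1.0)]
[array([ 437.4, -246.1,   47.3]), array([ 656.2, -243.9,   47.5]), array([1.   , 0.01 , 0.001]), np.float64(218.8), np.float64(0.9)] [array([ 435.3, -275.3,   43.7]), array([ 655.4, -273.5,   43.5]), array([ 1.   ,  0.008, -0.001]), np.float64(220.0), np.float64(0.9)]
[3.14159265 0.         2.99859265]
chock over pos [0.0217, 0.2086, 0.0333] rot [-0.0028, -0.0157, 0.1503] rows>= 5.1
grasp pos [0.0, 0.0, 0.101] rot [0.0, 0.0, 0.0] rows>= 2.4
```

>>> step_arm(
  deltas=[
    {"delta_pos": [0.0217,0.2086,0.033],"delta_rot": [-0.003,-0.016,0.15]},
    {"delta_pos": [0.0217,0.2086,0.033],"delta_rot": [-0.003,-0.016,0.15]},
    {"delta_pos": [0.0217,0.2086,0.033],"delta_rot": [-0.003,-0.016,0.15]},
    {"delta_pos": [0.0217,0.2086,0.033],"delta_rot": [-0.003,-0.016,0.15]},
    {"delta_pos": [0.0217,0.2086,0.033],"delta_rot": [-0.003,-0.016,0.15]},
  ],
  hand=0.35,
)

```text
t: 10.02
eef_pos: [523.2, -17.8, 148.6]
ee_rot: [3.14, -0.004, 2.998]
force: [0.3, -0.1, 1.1]
grip_width: 0.651
gripper_force: 0.0
```

>>> step_arm(
  deltas=[
    {"delta_pos": [0,0,0],"delta_rot": [0,0,0]},
    {"delta_pos": [0,0,0],"delta_rot": [0,0,0]},
    {"delta_pos": [0,0,0],"delta_rot": [0,0,0]},
  ],
)

```text
t: 10.27
eef_pos: [524.3, -20.0, 149.4]
ee_rot: [3.14, -0.003, 2.999]
force: [-0.3, -0.2, 0.5]
grip_width: 0.648
gripper_force: 0.0
```

```bash
python3 - <<'E'
from h import *
print(telemetry.state()["eef_pos"],telemetry.state()["ee_rot"])
im=viewer.get_image("wrist"); P=pts(im,np.ones((420,560),bool))
for n,(a,b) in {"rib":(42,56),"all":(8,56)}.items():
    t=P[(abs(P[:,0]-524)<95)&(abs(P[:,1]+25)<40)&(P[:,2]>a)&(P[:,2]<b)]
    print(n,len(t),t.mean(0),cv2.minAreaRect(t[:,:2].astype(np.float32)))
K=rot(-.143); plan([("grasp",[524.3,-16,50],K)],now())
E
```

```text
[524.34083766 -20.01625828 149.3550665 ] [ 3.14044154e+00 -2.82984766e-03  2.99907718e+00]
rib 3294 [518.74314343 -15.18650069  49.25638306] ((525.6456909179688, -16.211393356323242), (12.035686492919922, 139.55996704101562), 81.75569152832031)
all 9274 [517.64084346 -27.44048695  30.2591605 ] ((524.09521484375, -30.1580810546875), (40.048500061035156, 140.55892944335938), 81.7152099609375)
grasp pos [0.0006, 0.0044, 0.0995] rot [0.0011, -0.0024, -0.0006] rows>= 2.4
```

>>> step_arm(
  deltas=[
    {"delta_pos": [0,0.004,0.025],"delta_rot": [0,0,0]},
    {"delta_pos": [0,0.004,0.055],"delta_rot": [0,0,0]},
    {"delta_pos": [0,0.004,0.08],"delta_rot": [0,0,0]},
    {"delta_pos": [0,0.004,0.095],"delta_rot": [0,0,0]},
    {"delta_pos": [0,0.004,0.098],"delta_rot": [0,0,0]},
  ],
)

```text
t: 10.73
eef_pos: [523.7, -16.7, 49.2]
ee_rot: [3.14, -0.007, 2.997]
force: [-0.1, -0.1, -0.5]
grip_width: 0.651
gripper_force: 0.0
```

>>> step_arm(
  deltas=[
    {"delta_pos": [0,0,0],"delta_rot": [0,0,0]},
    {"delta_pos": [0,0,0],"delta_rot": [0,0,0]},
    {"delta_pos": [0,0,0],"delta_rot": [0,0,0]},
  ],
)

```text
t: 10.98
eef_pos: [525.6, -16.2, 53.0]
ee_rot: [3.141, 0.0, 2.998]
force: [-0.4, -0.2, 0.4]
grip_width: 0.649
gripper_force: 0.0
```

>>> step_arm(
  deltas=[
    {"delta_pos": [0,0,0],"delta_rot": [0,0,0]},
    {"delta_pos": [0,0,0],"delta_rot": [0,0,0]},
    {"delta_pos": [0,0,0],"delta_rot": [0,0,0]},
    {"delta_pos": [0,0,0],"delta_rot": [0,0,0]},
    {"delta_pos": [0,0,0],"delta_rot": [0,0,0]},
  ],
  hand=1.0,
  force=30,
)

```text
t: 11.4
eef_pos: [524.9, -15.6, 52.0]
ee_rot: [3.14, -0.002, 2.999]
force: [0.3, 0.7, -0.1]
grip_width: 0.296
gripper_force: 0.0
```

>>> step_arm(
  deltas=[
    {"delta_pos": [0,0,0],"delta_rot": [0,0,0]},
    {"delta_pos": [0,0,0],"delta_rot": [0,0,0]},
    {"delta_pos": [0,0,0],"delta_rot": [0,0,0]},
  ],
)

```text
t: 11.65
eef_pos: [524.8, -15.6, 51.8]
ee_rot: [3.14, -0.002, 2.999]
force: [-0.6, 0.1, -0.4]
grip_width: 0.136
gripper_force: 30.0
```

>>> step_arm(
  deltas=[
    {"delta_pos": [0,0,-0.01],"delta_rot": [0,0,0]},
    {"delta_pos": [0,0,-0.03],"delta_rot": [0,0,0]},
    {"delta_pos": [0,0,-0.06],"delta_rot": [0,0,0]},
    {"delta_pos": [0,0,-0.09],"delta_rot": [0,0,0]},
    {"delta_pos": [0,0,-0.1],"delta_rot": [0,0,0]},
  ],
)

```text
t: 12.07
eef_pos: [526.2, -16.0, 156.0]
ee_rot: [3.141, 0.004, 2.999]
force: [1.3, 0.2, -2.0]
grip_width: 0.131
gripper_force: 30.0
```

```bash
python3 - <<'E'
from h import *
K=rot(.008,0,np.radians(8)); z=K[:,2]; sl=np.array([0,.990,.139]); o=np.array([546.6,-197.5,37.7])
print(now()[0],telemetry.state()["grip_width"])
plan([("over",o-51.8*z+12*sl-60*z,K)],now())
E
```

```text
[526.24496005 -15.97774923 156.03498967] 0.13058229780777497
over pos [-0.0466, -0.1804, 0.006] rot [-0.139, 0.0145, -0.1501] rows>= 4.5
```

>>> step_arm(
  deltas=[
    {"delta_pos": [-0.0466,-0.18,0.006],"delta_rot": [-0.139,0.0145,-0.15]},
    {"delta_pos": [-0.0466,-0.18,0.006],"delta_rot": [-0.139,0.0145,-0.15]},
    {"delta_pos": [-0.0466,-0.18,0.006],"delta_rot": [-0.139,0.0145,-0.15]},
    {"delta_pos": [-0.0466,-0.18,0.006],"delta_rot": [-0.139,0.0145,-0.15]},
    {"delta_pos": [-0.0466,-0.18,0.006],"delta_rot": [-0.139,0.0145,-0.15]},
  ],
)

```text
t: 12.48
eef_pos: [545.0, -203.4, 144.6]
ee_rot: [3.0, -0.007, -3.135]
force: [0.7, -0.3, -2.2]
grip_width: 0.132
gripper_force: 30.0
```

>>> step_arm(
  deltas=[
    {"delta_pos": [0,0,0],"delta_rot": [0,0,0]},
    {"delta_pos": [0,0,0],"delta_rot": [0,0,0]},
    {"delta_pos": [0,0,0],"delta_rot": [0,0,0]},
    {"delta_pos": [0,0,0],"delta_rot": [0,0,0]},
  ],
)

```text
t: 12.82
eef_pos: [545.4, -199.2, 145.2]
ee_rot: [3.0, -0.006, -3.132]
force: [-0.3, 0.9, -1.8]
grip_width: 0.136
gripper_force: 30.0
```

```bash
python3 - <<'E'
from h import *
K=rot(.008,0,np.radians(8)); z=K[:,2]; sl=np.array([0,.990,.139]); o=np.array([546.6,-197.5,37.7])
p,M=now(); print(p,telemetry.state()["grip_width"],Ro.from_matrix(M).as_euler("xyz"))
im=viewer.get_image("side"); P=pts(im,np.ones((420,560),bool))
# chock in nominal held frame: coords chock x=-toolx,y=tooly,z=-toolz
Q=(P-(p+51.8*M[:,2]))@np.c_[-M[:,0],M[:,1],-M[:,2]]
t=Q[(abs(Q[:,0])<90)&(Q[:,1]>-45)&(Q[:,1]<12)&(Q[:,2]>-6)&(Q[:,2]<53)]
print(len(t),np.percentile(t,[1,5,50,95,99],axis=0).round(1))
b=t[(abs(t[:,2]-20)<5)&(t[:,1]<-9)&(t[:,1]>-22)]; print("blocktop",len(b),np.linalg.lstsq(np.c_[b[:,:2],np.ones(len(b))],b[:,2],rcond=None)[0])
f=t[(abs(t[:,1]+30)<9)&(t[:,2]<18)&(t[:,2]>2)]; print("nose",len(f),np.linalg.lstsq(np.c_[f[:,0],f[:,2],np.ones(len(f))],f[:,1],rcond=None)[0])
plan([("down",o-51.8*z+12*sl-4*z,K)],(p,M))
E
```

```text
[ 545.38974484 -199.24031517  145.21488817] 0.13649741169598298 [ 2.99979978 -0.00648929 -3.13248705]
641 [[-70.8 -35.1   3.3]
 [-69.4 -33.3   6. ]
 [-25.6 -15.5  21.9]
 [ 41.1   3.7  50.2]
 [ 57.    7.1  51.5]]
blocktop 123 [7.01254093e-03 2.65234097e-02 2.19816992e+01]
nose 158 [-1.18988305e-02  5.04267209e-01 -3.63017390e+01]
down pos [-0.0017, -0.0014, 0.0509] rot [0.0022, -0.0066, 0.0002] rows>= 1.2
```

>>> step_arm(
  deltas=[
    {"delta_pos": [-0.001,-0.001,0.015],"delta_rot": [0.002,-0.0065,0]},
    {"delta_pos": [-0.0017,-0.001,0.03],"delta_rot": [0.002,-0.0065,0]},
    {"delta_pos": [-0.0017,-0.001,0.042],"delta_rot": [0.002,-0.0065,0]},
    {"delta_pos": [-0.0017,-0.001,0.049],"delta_rot": [0.002,-0.0065,0]},
    {"delta_pos": [-0.0017,-0.001,0.051],"delta_rot": [0.002,-0.0065,0]},
  ],
)

```text
t: 13.28
eef_pos: [546.6, -193.2, 93.9]
ee_rot: [3.001, -0.001, -3.133]
force: [-0.6, 0.0, -3.5]
grip_width: 0.132
gripper_force: 30.0
```

>>> step_arm(
  deltas=[
    {"delta_pos": [0,0,0],"delta_rot": [0,0,0]},
    {"delta_pos": [0,0,0],"delta_rot": [0,0,0]},
    {"delta_pos": [0,0,0],"delta_rot": [0,0,0]},
  ],
)

```text
t: 13.53
eef_pos: [547.2, -194.5, 95.7]
ee_rot: [3.003, 0.002, -3.135]
force: [0.7, 0.5, -3.1]
grip_width: 0.13
gripper_force: 30.0
```

```bash
python3 - <<'E'
from h import *
K=rot(.008,0,np.radians(8)); z=K[:,2]; sl=np.array([0,.990,.139]); o=np.array([546.6,-197.5,37.7])
p,M=now(); s=telemetry.state();print(p,s["force"],s["ee_rot"])
plan([("down",o-51.8*z+12*sl,K),("slide",o-51.8*z,K)],(p,M))
E
```

```text
[ 547.2303808  -194.47144097   95.66406429] [ 0.69185051  0.45122073 -3.06339568] [ 3.00327010e+00  1.87456080e-03 -3.13453489e+00]
down pos [0.0006, 0.0009, 0.0052] rot [-0.0013, 0.002, -0.0007] rows>= 0.1
slide pos [0.0001, -0.012, -0.0] rot [0.0, 0.0, 0.0] rows>= 0.3
```

Lower to contact, gently.

>>> step_arm(
  deltas=[
    {"delta_pos": [0,0,0.001],"delta_rot": [-0.0013,0,0]},
    {"delta_pos": [0,0,0.002],"delta_rot": [-0.0013,0,0]},
    {"delta_pos": [0,0,0.003],"delta_rot": [-0.0013,0,0]},
    {"delta_pos": [0,0,0.0035],"delta_rot": [-0.0013,0,0]},
  ],
)

```text
t: 13.87
eef_pos: [546.9, -193.9, 91.3]
ee_rot: [3.001, 0.001, -3.135]
force: [-0.6, 0.1, -2.0]
grip_width: 0.135
gripper_force: 30.0
```

>>> step_arm(
  deltas=[
    {"delta_pos": [0,0,0.0004],"delta_rot": [0,0,0]},
    {"delta_pos": [0,0,0.0008],"delta_rot": [0,0,0]},
    {"delta_pos": [0,0,0.0008],"delta_rot": [0,0,0]},
  ],
)

```text
t: 14.12
eef_pos: [546.9, -193.8, 90.7]
ee_rot: [3.001, 0.001, -3.135]
force: [0.0, -0.6, -0.7]
grip_width: 0.131
gripper_force: 30.0
```

>>> step_arm(
  deltas=[
    {"delta_pos": [0,0,0.0004],"delta_rot": [0,0,0]},
    {"delta_pos": [0,0,0.0006],"delta_rot": [0,0,0]},
    {"delta_pos": [0,0,0.0006],"delta_rot": [0,0,0]},
  ],
)

```text
t: 14.37
eef_pos: [547.0, -193.8, 90.7]
ee_rot: [3.002, 0.001, -3.135]
force: [-2.1, 1.0, 6.0]
grip_width: 0.133
gripper_force: 30.0
```

>>> step_arm(
  deltas=[
    {"delta_pos": [0,-0.002,-0.0006],"delta_rot": [0,0,0]},
    {"delta_pos": [0,-0.004,-0.0006],"delta_rot": [0,0,0]},
    {"delta_pos": [0,-0.006,-0.0006],"delta_rot": [0,0,0]},
    {"delta_pos": [0,-0.008,-0.0006],"delta_rot": [0,0,0]},
    {"delta_pos": [0,-0.009,-0.0006],"delta_rot": [0,0,0]},
  ],
)

```text
t: 14.78
eef_pos: [547.1, -202.9, 89.4]
ee_rot: [3.001, 0.001, -3.135]
force: [-0.5, 1.1, 1.4]
grip_width: 0.133
gripper_force: 30.0
```

>>> step_arm(
  deltas=[
    {"delta_pos": [0,-0.0005,0],"delta_rot": [0,0,0]},
    {"delta_pos": [0,-0.001,0],"delta_rot": [0,0,0]},
    {"delta_pos": [0,-0.001,0],"delta_rot": [0,0,0]},
  ],
)

```text
t: 15.03
eef_pos: [547.1, -203.7, 89.3]
ee_rot: [3.001, 0.001, -3.135]
force: [-0.1, 1.9, 2.4]
grip_width: 0.134
gripper_force: 30.0
```

>>> step_arm(
  deltas=[
    {"delta_pos": [0,-0.0005,0],"delta_rot": [0,0,0]},
    {"delta_pos": [0,-0.0008,0],"delta_rot": [0,0,0]},
    {"delta_pos": [0,-0.0008,0],"delta_rot": [0,0,0]},
  ],
)

```text
t: 15.28
eef_pos: [547.0, -204.4, 89.2]
ee_rot: [3.001, 0.001, -3.135]
force: [-0.3, 1.7, 3.5]
grip_width: 0.131
gripper_force: 30.0
```

>>> step_arm(
  deltas=[
    {"delta_pos": [0,-0.0005,-0.0002],"delta_rot": [0,0,0]},
    {"delta_pos": [0,-0.0008,-0.0002],"delta_rot": [0,0,0]},
    {"delta_pos": [0,-0.0008,-0.0002],"delta_rot": [0,0,0]},
  ],
)

```text
t: 15.53
eef_pos: [546.9, -205.3, 89.1]
ee_rot: [3.001, 0.001, -3.135]
force: [1.0, 1.0, 2.4]
grip_width: 0.136
gripper_force: 30.0
```

>>> step_arm(
  deltas=[
    {"delta_pos": [0,-0.0005,0],"delta_rot": [0,0,0]},
    {"delta_pos": [0,-0.0006,0],"delta_rot": [0,0,0]},
    {"delta_pos": [0,-0.0006,0],"delta_rot": [0,0,0]},
  ],
)

```text
t: 15.78
eef_pos: [546.9, -205.6, 89.0]
ee_rot: [3.001, 0.0, -3.135]
force: [0.8, 3.0, 3.2]
grip_width: 0.132
gripper_force: 30.0
```

>>> step_arm(
  deltas=[
    {"delta_pos": [0,-0.0005,0],"delta_rot": [0,0,0]},
    {"delta_pos": [0,-0.0006,0],"delta_rot": [0,0,0]},
    {"delta_pos": [0,-0.0006,0],"delta_rot": [0,0,0]},
  ],
)

```text
t: 16.03
eef_pos: [546.9, -205.9, 89.0]
ee_rot: [3.0, 0.0, -3.134]
force: [-0.3, 5.9, 5.2]
grip_width: 0.136
gripper_force: 30.0
```

```bash
cat >> h.py <<'E'
def nose(im,p,M,h=51.8):
    P=pts(im,np.ones((420,560),bool))
    Q=(P-(p+h*M[:,2]))@np.c_[-M[:,0],M[:,1],-M[:,2]]
    t=Q[(abs(Q[:,0])<90)&(Q[:,1]>-45)&(Q[:,1]<12)&(Q[:,2]>-6)&(Q[:,2]<53)]
    f=t[(abs(t[:,1]+30)<9)&(t[:,2]<18)&(t[:,2]>2)&(abs(t[:,0])>20)]
    b=t[(abs(t[:,2]-21)<4)&(t[:,1]<-9)&(t[:,1]>-22)]
    return "block z/y/x", len(b), np.median(b[:,2]).round(2)
E
python3 - <<'E'
from h import *
s=telemetry.state(); print(s["eef_pos"],s["force"])
for i in range(2):
    im=viewer.get_image(("scene","side")[i]); print(fitpost(im,[546,-245,47],[1,.008,0],L=20,zmin=42),fitpost(im,[546,-274.8,43],[1,.008,0],L=20),nose(im,*now()))
E
```

```text
[ 546.89443689 -205.8574458    89.02351006] [-0.3388341   5.89621603  5.19434161]
[array([ 538.6, -244.9,   47.8]), array([ 657.2, -244.5,   46.6]), array([ 1.   ,  0.003, -0.01 ]), np.float64(118.6), np.float64(1.0)] [array([ 515.4, -274.5,   43.5]), array([ 655.6, -274.2,   42.4]), array([ 1.   ,  0.002, -0.008]), np.float64(140.3), np.float64(0.9)] ('block z/y/x', 86, np.float64(21.04))
[array([ 437.7, -246. ,   46.6]), array([ 654.5, -243.6,   49. ]), array([1.   , 0.011, 0.011]), np.float64(216.8), np.float64(0.9)] [array([ 435.8, -275.7,   43.6]), array([ 655.2, -273.6,   43.5]), array([ 1.  ,  0.01, -0.  ]), np.float64(219.4), np.float64(1.0)] ('block z/y/x', 113, np.float64(21.56))
```

>>> step_arm(
  deltas=[
    {"delta_pos": [0,0,0],"delta_rot": [0,0,0]},
    {"delta_pos": [0,0,0],"delta_rot": [0,0,0]},
    {"delta_pos": [0,0,0],"delta_rot": [0,0,0]},
    {"delta_pos": [0,0,0],"delta_rot": [0,0,0]},
    {"delta_pos": [0,0,0],"delta_rot": [0,0,0]},
  ],
  hand=0.76,
)

```text
t: 16.55
eef_pos: [546.9, -206.6, 88.9]
ee_rot: [3.001, 0.001, -3.135]
force: [-0.1, 0.1, 0.7]
grip_width: 0.239
gripper_force: 0.0
```

>>> step_arm(
  deltas=[
    {"delta_pos": [0,0,-0.003],"delta_rot": [0,0,0]},
    {"delta_pos": [0,0,-0.01],"delta_rot": [0,0,0]},
    {"delta_pos": [0,0,-0.025],"delta_rot": [0,0,0]},
    {"delta_pos": [0,0,-0.045],"delta_rot": [0,0,0]},
    {"delta_pos": [0,0,-0.075],"delta_rot": [0,0,0]},
  ],
)

```text
t: 16.97
eef_pos: [546.3, -216.5, 163.0]
ee_rot: [2.999, -0.002, -3.134]
force: [1.0, -0.0, -0.2]
grip_width: 0.24
gripper_force: 0.0
```

>>> step_arm(
  deltas=[
    {"delta_pos": [0,0.02,-0.03],"delta_rot": [0,0,0]},
    {"delta_pos": [0,0.04,-0.06],"delta_rot": [0,0,0]},
    {"delta_pos": [0,0.06,-0.08],"delta_rot": [0,0,0]},
    {"delta_pos": [0,0.1,-0.08],"delta_rot": [0,0,0]},
    {"delta_pos": [0,0.14,-0.08],"delta_rot": [0,0,0]},
  ],
  hand=0.0,
)

```text
t: 17.38
eef_pos: [546.1, -89.1, 264.1]
ee_rot: [3.002, 0.003, -3.137]
force: [-0.2, -0.1, 0.2]
grip_width: 0.597
gripper_force: 0.0
```

```bash
python3 - <<'E'
from h import *
s=telemetry.state(); print(s["eef_pos"],s["force"],s["q"])
K=rot(.008,0,np.radians(8)); o=np.array([547,-197.5,37.7])
for i in range(2):
    im=viewer.get_image(("scene","side")[i]); print(fitpost(im,[546,-245,47],[1,.008,0],L=20,zmin=42),fitpost(im,[546,-274.8,43],[1,.008,0],L=20))
    P=pts(im,np.ones((420,560),bool)); Q=(P-o)@np.c_[-K[:,0],K[:,1],-K[:,2]]
    t=Q[(abs(Q[:,0])<90)&(abs(Q[:,1])<20)&(Q[:,2]>36)&(Q[:,2]<54)]; print("rib in seatc frame",len(t),cv2.minAreaRect(t[:,:2].astype(np.float32)),np.percentile(t,[2,50,98],axis=0).round(1).tolist())
save(im,"chk.png",(260,180,460,330),3)
G=rot(.208,np.pi/6); m=np.array([486.2,268.4,92.3]); z=G[:,2]
plan([("above",m-150*z+[0,0,20],G)],now())
E
```

```text
[546.05439691 -89.08401777 264.06039223] [-0.1872943  -0.08752826  0.23547792] [-0.42632471  0.38825678  1.39713245  0.12938541  1.41281024 -2.02622067]
[array([ 437.3, -245.7,   47.7]), array([ 656.3, -244.3,   47.1]), array([ 1.   ,  0.006, -0.003]), np.float64(219.1), np.float64(1.0)] [array([ 436. , -275.4,   43.2]), array([ 655.8, -274. ,   43. ]), array([ 1.   ,  0.006, -0.001]), np.float64(219.8), np.float64(1.0)]
rib in seatc frame 338 ((-1.0135955810546875, 1.4609346389770508), (13.456206321716309, 141.41233825683594), 89.99665832519531) [[-66.7, -4.8, 36.6], [7.6, 2.9, 48.6], [68.6, 7.5, 52.1]]
[array([ 437. , -245.8,   47.2]), array([ 656.7, -244.1,   48.1]), array([1.   , 0.008, 0.004]), np.float64(219.7), np.float64(0.9)] [array([ 435.6, -275.7,   43.4]), array([ 655.3, -273.4,   43.6]), array([1.   , 0.01 , 0.001]), np.float64(219.7), np.float64(0.9)]
rib in seatc frame 214 ((-1.692169189453125, -0.1400918960571289), (140.60256958007812, 15.69023609161377), 0.2171311378479004) [[-70.1, -7.5, 37.3], [-5.5, -4.0, 48.4], [65.5, 5.4, 52.5]]
above pos [0.1294, 0.3334, 0.0689] rot [0.0848, -0.5038, -0.2276] rows>= 8.7
```

View pics/chk.png

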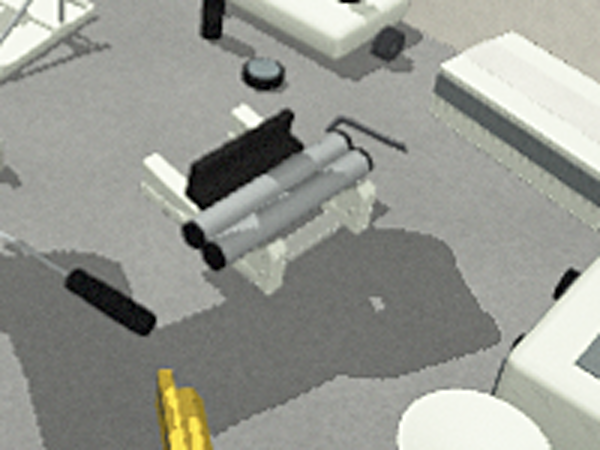

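The picture shows both posts side by side at px (195,235) and (215,255), with the chock seated behind them at (245,160), nose against the second post. Now I fetch the short post.

>>> step_arm(
  deltas=[
    {"delta_pos": [0.129,0.333,0.069],"delta_rot": [0.085,-0.504,-0.228]},
    {"delta_pos": [0.129,0.333,0.069],"delta_rot": [0.085,-0.504,-0.228]},
    {"delta_pos": [0.129,0.333,0.069],"delta_rot": [0.085,-0.504,-0.228]},
    {"delta_pos": [0.129,0.333,0.069],"delta_rot": [0.085,-0.504,-0.228]},
    {"delta_pos": [0.129,0.333,0.069],"delta_rot": [0.085,-0.504,-0.228]},
  ],
)

```text
t: 17.9
eef_pos: [468.9, 105.3, 249.7]
ee_rot: [-3.14, 0.527, -2.937]
force: [1.1, 0.1, 0.2]
grip_width: 0.999
gripper_force: 0.0
```

```bash
python3 - <<'E'
from h import *
print(now()[0])
G=rot(.208,np.pi/6); m=np.array([486.2,268.4,92.3]); z=G[:,2]
plan([("above",m-150*z+[0,0,20],G)],now())
E
```

```text
[468.91401302 105.28096644 249.74181454]
above pos [0.0253, 0.1559, -0.0062] rot [-0.0029, 0.0032, -0.0027] rows>= 3.8
```

>>> step_arm(
  deltas=[
    {"delta_pos": [0.006,0.038,-0.0015],"delta_rot": [0,0,0]},
    {"delta_pos": [0.0125,0.078,-0.003],"delta_rot": [0,0,0]},
    {"delta_pos": [0.019,0.118,-0.0045],"delta_rot": [0,0,0]},
    {"delta_pos": [0.0253,0.156,-0.006],"delta_rot": [-0.003,0.003,-0.003]},
    {"delta_pos": [0.0253,0.156,-0.006],"delta_rot": [-0.003,0.003,-0.003]},
  ],
)

```text
t: 18.32
eef_pos: [412.3, 256.8, 242.6]
ee_rot: [3.139, 0.519, -2.929]
force: [0.6, 0.3, 0.3]
grip_width: 1.0
gripper_force: 0.0
```

>>> step_arm(
  deltas=[
    {"delta_pos": [0,0,0],"delta_rot": [0,0,0]},
    {"delta_pos": [0,0,0],"delta_rot": [0,0,0]},
    {"delta_pos": [0,0,0],"delta_rot": [0,0,0]},
  ],
)

```text
t: 18.57
eef_pos: [415.7, 250.8, 242.5]
ee_rot: [3.14, 0.518, -2.937]
force: [-0.2, -0.9, 0.3]
grip_width: 1.0
gripper_force: 0.0
```

```bash
python3 - <<'E'
from h import *
s=telemetry.state(); print(s["eef_pos"],s["ee_rot"],s["qvel"].round(3))
im=viewer.get_image("wrist")
print(fitpost(im,[486.2,268.4,92.3],[.847,.1785,.5],half=105))
im=viewer.get_image("scene")
print(fitpost(im,[486.2,268.4,92.3],[.847,.1785,.5],half=105))
G=rot(.208,np.pi/6); m=np.array([486.2,268.4,92.3]); z=G[:,2]
plan([("grasp",m-17*z,G)],now())
E
```

```text
[415.65881476 250.79594662 242.46461198] [ 3.14006667  0.51832428 -2.93683755] [-0.008 -0.001  0.001 -0.001 -0.002  0.006]
[array([415.8, 252.2,  50.1]), array([560.1, 281.6, 135.5]), array([0.848, 0.172, 0.502]), np.float64(170.3), np.float64(1.0)]
[array([412.6, 253.2,  50.1]), array([560.4, 284.2, 136.8]), array([0.849, 0.178, 0.498]), np.float64(174.1), np.float64(0.9)]
grasp pos [0.0114, 0.0027, 0.1494] rot [-0.0002, -0.0053, -0.0034] rows>= 3.6
```

>>> step_arm(
  deltas=[
    {"delta_pos": [0.003,0.001,0.035],"delta_rot": [0,-0.005,-0.003]},
    {"delta_pos": [0.0105,0.002,0.07],"delta_rot": [0,-0.005,-0.003]},
    {"delta_pos": [0.0105,0.002,0.105],"delta_rot": [0,-0.005,-0.003]},
    {"delta_pos": [0.0105,0.002,0.13],"delta_rot": [0,-0.005,-0.003]},
    {"delta_pos": [0.0105,0.002,0.149],"delta_rot": [0,-0.005,-0.003]},
  ],
)

```text
t: 19.08
eef_pos: [478.6, 266.3, 105.4]
ee_rot: [-3.141, 0.521, -2.934]
force: [0.7, 0.1, -0.6]
grip_width: 1.0
gripper_force: 0.0
```

>>> step_arm(
  deltas=[
    {"delta_pos": [0,0,0],"delta_rot": [0,0,0]},
    {"delta_pos": [0,0,0],"delta_rot": [0,0,0]},
    {"delta_pos": [0,0,0],"delta_rot": [0,0,0]},
    {"delta_pos": [0,0,0],"delta_rot": [0,0,0]},
  ],
  hand=0.5,
)

```text
t: 19.42
eef_pos: [477.9, 267.4, 109.1]
ee_rot: [3.141, 0.525, -2.932]
force: [0.0, -0.4, 0.4]
grip_width: 0.723
gripper_force: 0.0
```

```bash
python3 - <<'E'
from h import *
s=telemetry.state(); print(s["eef_pos"],s["ee_rot"],s["force"],s["grip_width"])
G=rot(.208,np.pi/6); m=np.array([487.2,267.8,92.6]); z=G[:,2]
plan([("grasp",m-17*z,G)],now())
E
```

```text
[477.88168326 267.4237503  109.07893793] [ 3.14121253  0.52518157 -2.9319116 ] [ 0.01993386 -0.3730038   0.39676778] 0.723094462964747
grasp pos [0.0003, -0.0016, 0.0019] rot [0.0012, 0.0016, 0.0015] rows>= 0.1
```

>>> step_arm(
  deltas=[
    {"delta_pos": [0,-0.0016,0.0019],"delta_rot": [0,0,0]},
    {"delta_pos": [0,-0.0016,0.0019],"delta_rot": [0,0,0]},
    {"delta_pos": [0,-0.0016,0.0019],"delta_rot": [0,0,0]},
    {"delta_pos": [0,-0.0016,0.0019],"delta_rot": [0,0,0]},
    {"delta_pos": [0,-0.0016,0.0019],"delta_rot": [0,0,0]},
  ],
  hand=1.0,
  force=30,
)

```text
t: 19.83
eef_pos: [478.9, 266.2, 106.1]
ee_rot: [3.142, 0.523, -2.931]
force: [1.5, -12.7, 3.9]
grip_width: 0.342
gripper_force: 6.6
```

>>> step_arm(
  deltas=[
    {"delta_pos": [0,0,0],"delta_rot": [0,0,0]},
    {"delta_pos": [0,0,0],"delta_rot": [0,0,0]},
    {"delta_pos": [0,0,0],"delta_rot": [0,0,0]},
  ],
)

```text
t: 20.08
eef_pos: [479.0, 265.9, 106.2]
ee_rot: [-3.141, 0.523, -2.932]
force: [-0.7, -4.7, 3.0]
grip_width: 0.328
gripper_force: 30.0
```

Gripped at 29 mm. Lift off the rack.

>>> step_arm(
  deltas=[
    {"delta_pos": [0,0,-0.008],"delta_rot": [0,0,0]},
    {"delta_pos": [0,0,-0.025],"delta_rot": [0,0,0]},
    {"delta_pos": [0,0,-0.055],"delta_rot": [0,0,0]},
    {"delta_pos": [0,0,-0.09],"delta_rot": [0,0,0]},
    {"delta_pos": [0,0,-0.12],"delta_rot": [0,0,0]},
  ],
)

```text
t: 20.5
eef_pos: [418.6, 253.4, 210.9]
ee_rot: [3.141, 0.521, -2.931]
force: [1.0, 0.4, -2.4]
grip_width: 0.335
gripper_force: 30.0
```

>>> step_arm(
  deltas=[
    {"delta_pos": [0,0,0],"delta_rot": [0,0,0]},
    {"delta_pos": [0,0,0],"delta_rot": [0,0,0]},
  ],
)

```text
t: 20.67
eef_pos: [419.8, 253.8, 210.8]
ee_rot: [3.141, 0.525, -2.931]
force: [0.4, -0.4, -2.7]
grip_width: 0.332
gripper_force: 30.0
```

```bash
python3 - <<'E'
from h import *
s=telemetry.state(); print(s["eef_pos"],s["ee_rot"],s["force"],s["grip_width"])
K=rot(.008,0,np.radians(8))
plan([("via",[545,0,235],K)],now())
E
```

```text
[419.84612379 253.8092153  210.7664748 ] [ 3.14107872  0.5247864  -2.93109986] [ 0.38174818 -0.40174926 -2.74366139] 0.33234268084300106
via pos [-0.0722, -0.2744, 0.0136] rot [-0.0823, 0.5079, 0.234] rows>= 6.8
```

>>> step_arm(
  deltas=[
    {"delta_pos": [-0.072,-0.274,0.0136],"delta_rot": [-0.082,0.508,0.234]},
    {"delta_pos": [-0.072,-0.274,0.0136],"delta_rot": [-0.082,0.508,0.234]},
    {"delta_pos": [-0.072,-0.274,0.0136],"delta_rot": [-0.082,0.508,0.234]},
    {"delta_pos": [-0.072,-0.274,0.0136],"delta_rot": [-0.082,0.508,0.234]},
    {"delta_pos": [-0.072,-0.274,0.0136],"delta_rot": [-0.082,0.508,0.234]},
  ],
)

```text
t: 21.08
eef_pos: [512.5, 66.1, 226.1]
ee_rot: [3.001, -0.009, -3.137]
force: [1.0, 1.1, -3.8]
grip_width: 0.334
gripper_force: 30.0
```

```bash
python3 - <<'E'
from h import *
print(now()[0])
K=rot(.008,0,np.radians(8)); t=np.array([546,-263.5,69.8])-(17+90)*K[:,2]
plan([("mid",[545,-60,230],K),("over",t,K)],now())
E
```

```text
[512.52483113  66.12658164 226.14766438]
mid pos [-0.0318, -0.1244, -0.0218] rot [0.0011, -0.0085, -0.0046] rows>= 3.1
over pos [0.0006, -0.2238, 0.0233] rot [0.0, 0.0, 0.0] rows>= 5.4
```

>>> step_arm(
  deltas=[
    {"delta_pos": [-0.0105,-0.041,-0.007],"delta_rot": [0,0,0]},
    {"delta_pos": [-0.021,-0.082,-0.014],"delta_rot": [0,0,0]},
    {"delta_pos": [-0.032,-0.122,-0.02],"delta_rot": [0,0,0]},
    {"delta_pos": [-0.032,-0.16,-0.016],"delta_rot": [0,0,0]},
    {"delta_pos": [-0.032,-0.198,-0.012],"delta_rot": [0,0,0]},
  ],
)

```text
t: 21.5
eef_pos: [545.0, -131.5, 209.5]
ee_rot: [3.002, -0.004, -3.135]
force: [0.0, 0.5, -2.4]
grip_width: 0.328
gripper_force: 30.0
```

>>> step_arm(
  deltas=[
    {"delta_pos": [0,-0.04,0.004],"delta_rot": [0,0,0]},
    {"delta_pos": [0,-0.08,0.008],"delta_rot": [0,0,0]},
    {"delta_pos": [0,-0.11,0.011],"delta_rot": [0,0,0]},
    {"delta_pos": [0,-0.13,0.013],"delta_rot": [0,0,0]},
    {"delta_pos": [0,-0.14,0.015],"delta_rot": [0,0,0]},
  ],
)

```text
t: 21.92
eef_pos: [545.1, -268.0, 174.4]
ee_rot: [3.001, -0.005, -3.137]
force: [0.9, 0.6, -3.2]
grip_width: 0.332
gripper_force: 30.0
```

>>> step_arm(
  deltas=[
    {"delta_pos": [0,0,0],"delta_rot": [0,0,0]},
    {"delta_pos": [0,0,0],"delta_rot": [0,0,0]},
    {"delta_pos": [0,0,0],"delta_rot": [0,0,0]},
    {"delta_pos": [0,0,0],"delta_rot": [0,0,0]},
  ],
)

```text
t: 22.25
eef_pos: [546.2, -264.1, 178.1]
ee_rot: [3.003, -0.001, -3.133]
force: [1.0, 0.1, -2.3]
grip_width: 0.332
gripper_force: 30.0
```

```bash
python3 - <<'E'
from h import *
p,M=now(); print(p,telemetry.state()["ee_rot"])
for n in("scene","side"):
    im=viewer.get_image(n); print(n,fitpost(im,p+17*M[:,2],[1,.008,0],half=105,zmin=60))
K=rot(.008,0,np.radians(8)); t=np.array([546,-263.5,69.8])-(17+20)*K[:,2]
plan([("pre",t,K)],(p,M))
E
```

```text
[ 546.20360653 -264.11252917  178.06577814] [ 3.00297702e+00 -1.35380091e-03 -3.13258348e+00]
scene [array([ 539. , -261.5,  162.8]), array([ 632.4, -260.7,  163.9]), array([1.   , 0.008, 0.012]), np.float64(93.4), np.float64(0.9)]
side [array([ 461.5, -260.8,  161.2]), array([ 582.2, -261.5,  164.4]), array([ 1.   , -0.006,  0.026]), np.float64(120.7), np.float64(0.9)]
pre pos [0.0001, -0.0144, 0.0703] rot [-0.001, -0.0015, 0.0008] rows>= 1.7
```

>>> step_arm(
  deltas=[
    {"delta_pos": [0,-0.005,0.025],"delta_rot": [0,0.015,0]},
    {"delta_pos": [0,-0.009,0.05],"delta_rot": [0,0.015,0]},
    {"delta_pos": [0,-0.012,0.068],"delta_rot": [0,0.015,0]},
    {"delta_pos": [0,-0.0137,0.078],"delta_rot": [0,0.015,0]},
    {"delta_pos": [0,-0.0137,0.082],"delta_rot": [0,0.015,0]},
  ],
)

```text
t: 22.77
eef_pos: [545.5, -267.0, 93.4]
ee_rot: [3.002, -0.018, -3.132]
force: [0.0, 0.4, -3.0]
grip_width: 0.329
gripper_force: 30.0
```

>>> step_arm(
  deltas=[
    {"delta_pos": [0,0,0],"delta_rot": [0,0,0]},
    {"delta_pos": [0,0,0],"delta_rot": [0,0,0]},
    {"delta_pos": [0,0,0],"delta_rot": [0,0,0]},
    {"delta_pos": [0,0,0],"delta_rot": [0,0,0]},
  ],
)

```text
t: 23.1
eef_pos: [546.1, -267.9, 95.8]
ee_rot: [3.004, -0.015, -3.132]
force: [-0.1, -0.2, -2.5]
grip_width: 0.331
gripper_force: 30.0
```

```bash
python3 - <<'E'
from h import *
p,M=now(); print(p,telemetry.state()["ee_rot"],telemetry.state()["force"])
for n in("scene","side"):
    im=viewer.get_image(n); print(n,fitpost(im,p+[.8,3,-15.5],[1,.008,0],half=105,zmin=70,L=20))
E
```

```text
[ 546.10539858 -267.89728448   95.78057124] [ 3.00412027 -0.01502581 -3.13203545] [-0.08941399 -0.16213329 -2.48185081]
scene [array([ 462.6, -264.1,   80.7]), array([ 631.9, -264.7,   80.3]), array([ 1.   , -0.003, -0.003]), np.float64(169.2), np.float64(0.9)]
side [array([ 461.4, -264.8,   79.6]), array([ 559.1, -264.4,   81. ]), array([1.   , 0.004, 0.013]), np.float64(97.7), np.float64(0.9)]
```

>>> step_arm(
  deltas=[
    {"delta_pos": [0,0,0.002],"delta_rot": [0,0,-0.005]},
    {"delta_pos": [0,0,0.004],"delta_rot": [0,0,-0.005]},
    {"delta_pos": [0,0,0.006],"delta_rot": [0,0,-0.005]},
    {"delta_pos": [0,0,0.007],"delta_rot": [0,0,-0.005]},
    {"delta_pos": [0,0,0.0075],"delta_rot": [0,0,-0.005]},
  ],
)

```text
t: 23.62
eef_pos: [545.5, -266.5, 86.9]
ee_rot: [3.003, -0.016, -3.127]
force: [0.4, -0.9, -3.3]
grip_width: 0.335
gripper_force: 30.0
```

>>> step_arm(
  deltas=[
    {"delta_pos": [0,0,0],"delta_rot": [0,0,0]},
    {"delta_pos": [0,0,0],"delta_rot": [0,0,0]},
    {"delta_pos": [0,0,0],"delta_rot": [0,0,0]},
  ],
)

```text
t: 23.87
eef_pos: [545.6, -266.6, 87.3]
ee_rot: [3.003, -0.016, -3.127]
force: [0.2, 0.0, -2.9]
grip_width: 0.332
gripper_force: 30.0
```

>>> step_arm(
  deltas=[
    {"delta_pos": [0,0,0.0004],"delta_rot": [0,0,0]},
    {"delta_pos": [0,0,0.0008],"delta_rot": [0,0,0]},
    {"delta_pos": [0,0,0.0008],"delta_rot": [0,0,0]},
  ],
)

```text
t: 24.12
eef_pos: [545.7, -266.6, 86.6]
ee_rot: [3.003, -0.016, -3.127]
force: [-0.4, -0.5, -1.6]
grip_width: 0.329
gripper_force: 30.0
```

>>> step_arm(
  deltas=[
    {"delta_pos": [0,0,0.0004],"delta_rot": [0,0,0]},
    {"delta_pos": [0,0,0.0005],"delta_rot": [0,0,0]},
    {"delta_pos": [0,0,0.0005],"delta_rot": [0,0,0]},
  ],
)

```text
t: 24.37
eef_pos: [545.7, -266.6, 86.5]
ee_rot: [3.003, -0.015, -3.127]
force: [-2.9, -0.4, 3.2]
grip_width: 0.329
gripper_force: 30.0
```

>>> step_arm(
  deltas=[
    {"delta_pos": [0,0,0.0004],"delta_rot": [0,0,0]},
    {"delta_pos": [0,0,0.0004],"delta_rot": [0,0,0]},
    {"delta_pos": [0,0,0.0004],"delta_rot": [0,0,0]},
  ],
)

```text
t: 24.62
eef_pos: [545.7, -266.7, 86.4]
ee_rot: [3.004, -0.015, -3.127]
force: [-2.8, -0.5, 5.4]
grip_width: 0.331
gripper_force: 30.0
```

```bash
python3 - <<'E'
from h import *
p,M=now(); print(p,telemetry.state()["torque"])
for n in("scene","side"):
    im=viewer.get_image(n); print(n,fitpost(im,p+[1,3,-15.5],[1,.008,0],half=105,zmin=63,L=20),fitpost(im,[546,-245,47],[1,.008,0],L=19,zmin=42))
save(im,"top.png",(260,180,460,330),3)
E
```

```text
[ 545.71013537 -266.67140997   86.36296327] [-0.00525717  0.46473448  0.17639992]
scene [array([ 461.8, -263.7,   71.6]), array([ 631.4, -262.7,   70.1]), array([ 1.   ,  0.006, -0.009]), np.float64(169.6), np.float64(0.9)] [array([ 437.8, -245.6,   47.4]), array([ 657.2, -244.1,   46.6]), array([ 1.   ,  0.007, -0.004]), np.float64(219.4), np.float64(0.9)]
side [array([ 457.6, -264.6,   70.7]), array([ 559.5, -263. ,   71.8]), array([1.   , 0.015, 0.011]), np.float64(101.9), np.float64(0.9)] [array([ 435.8, -247.4,   47.1]), array([ 606.6, -241.4,   46.9]), array([ 0.999,  0.035, -0.001]), np.float64(170.9), np.float64(0.8)]
```

View pics/top.png

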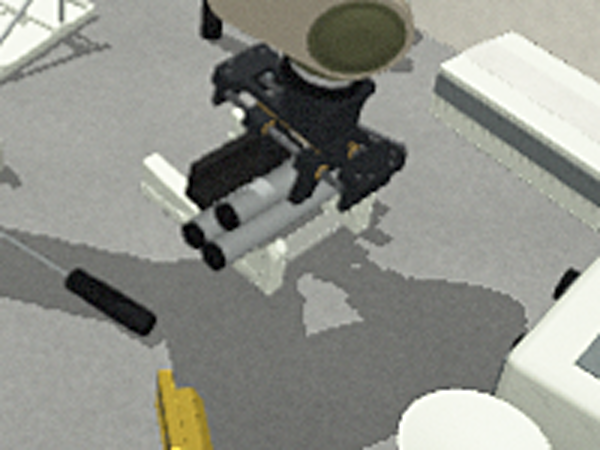

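The short post lies in the valley, its end at px (230,213), with the axis at seat 3. Release and back away.

>>> step_arm(
  deltas=[
    {"delta_pos": [0,0,-0.0003],"delta_rot": [0,0,0]},
    {"delta_pos": [0,0,-0.0003],"delta_rot": [0,0,0]},
    {"delta_pos": [0,0,-0.0003],"delta_rot": [0,0,0]},
    {"delta_pos": [0,0,-0.0003],"delta_rot": [0,0,0]},
    {"delta_pos": [0,0,-0.0003],"delta_rot": [0,0,0]},
  ],
  hand=0.6,
)

```text
t: 25.13
eef_pos: [545.6, -266.3, 85.7]
ee_rot: [3.003, -0.016, -3.127]
force: [-0.7, -1.0, 0.0]
grip_width: 0.395
gripper_force: 0.0
```

>>> step_arm(
  deltas=[
    {"delta_pos": [0,0,-0.004],"delta_rot": [0,0,0]},
    {"delta_pos": [0,0,-0.012],"delta_rot": [0,0,0]},
    {"delta_pos": [0,0,-0.025],"delta_rot": [0,0,0]},
    {"delta_pos": [0,0,-0.045],"delta_rot": [0,0,0]},
    {"delta_pos": [0,0,-0.075],"delta_rot": [0,0,0]},
  ],
)

```text
t: 25.55
eef_pos: [546.3, -276.3, 159.9]
ee_rot: [3.001, -0.018, -3.127]
force: [-0.1, 0.0, -0.3]
grip_width: 0.401
gripper_force: 0.0
```

>>> step_arm(
  deltas=[
    {"delta_pos": [0,0,-0.03],"delta_rot": [0,0,0]},
    {"delta_pos": [0,0.03,-0.06],"delta_rot": [0,0,0]},
    {"delta_pos": [0,0.07,-0.08],"delta_rot": [0,0,0]},
    {"delta_pos": [0,0.1,-0.08],"delta_rot": [0,0,0]},
    {"delta_pos": [0,0.13,-0.08],"delta_rot": [0,0,0]},
  ],
)

```text
t: 25.97
eef_pos: [546.8, -157.7, 260.0]
ee_rot: [3.005, -0.012, -3.127]
force: [0.7, -0.1, -0.1]
grip_width: 0.399
gripper_force: 0.0
```

>>> step_arm(
  deltas=[
    {"delta_pos": [0,0.03,0],"delta_rot": [0,0,0]},
    {"delta_pos": [0,0.06,0],"delta_rot": [0,0,0]},
    {"delta_pos": [0,0.06,0],"delta_rot": [0,0,0]},
    {"delta_pos": [0,0.06,0],"delta_rot": [0,0,0]},
  ],
)

```text
t: 26.3
eef_pos: [546.1, -98.8, 266.8]
ee_rot: [3.004, -0.014, -3.125]
force: [0.1, -0.5, 0.4]
grip_width: 0.401
gripper_force: 0.0
```

```bash
python3 - <<'E'
from h import *
s=telemetry.state(); print(s["eef_pos"],s["force"],s["grip_width"])
K=rot(.008,0,np.radians(8)); o=np.array([547,-197.5,37.7])
for n in("scene","side"):
    im=viewer.get_image(n); print(n,fitpost(im,[547,-263.4,70],[1,.008,0],half=105,zmin=60,L=20),fitpost(im,[546,-245,47],[1,.008,0],L=19,zmin=42),fitpost(im,[546,-274.8,43],[1,.008,0],L=20))
    P=pts(im,np.ones((420,560),bool)); Q=(P-o)@np.c_[-K[:,0],K[:,1],-K[:,2]]
    t=Q[(abs(Q[:,0])<90)&(abs(Q[:,1])<20)&(Q[:,2]>36)&(Q[:,2]<54)]; print("rib",cv2.minAreaRect(t[:,:2].astype(np.float32)))
save(im,"end.png",(200,150,460,345),2.8)
E
```

```text
[546.08003501 -98.76204688 266.76902872] [ 0.13098267 -0.4537487   0.37421591] 0.40061225525668664
scene [array([ 448.8, -263.6,   71. ]), array([ 647.4, -262.3,   70.3]), array([ 1.   ,  0.007, -0.003]), np.float64(198.6), np.float64(1.0)] [array([ 437.2, -245.2,   47.3]), array([ 657.3, -244.2,   46.5]), array([ 1.   ,  0.004, -0.003]), np.float64(220.1), np.float64(1.0)] [array([ 435. , -276. ,   42.8]), array([ 656. , -273.6,   42.8]), array([1.   , 0.011, 0.   ]), np.float64(221.1), np.float64(0.9)]
rib ((0.280426025390625, 1.0311570167541504), (138.65335083007812, 13.62551498413086), 0.2924977242946625)
side [array([ 446. , -264.5,   71. ]), array([ 631.5, -262.5,   71. ]), array([ 1.  ,  0.01, -0.  ]), np.float64(185.5), np.float64(0.9)] [array([ 436. , -246.5,   47.3]), array([ 656.6, -241.1,   46.6]), array([ 1.   ,  0.025, -0.003]), np.float64(220.7), np.float64(0.8)] [array([ 435.7, -275.7,   43.3]), array([ 655.2, -273.8,   43.4]), array([1.   , 0.009, 0.   ]), np.float64(219.5), np.float64(0.9)]
rib ((0.1261444091796875, -0.9229497909545898), (142.6644287109375, 15.032113075256348), 0.8122321367263794)
```

View pics/end.png

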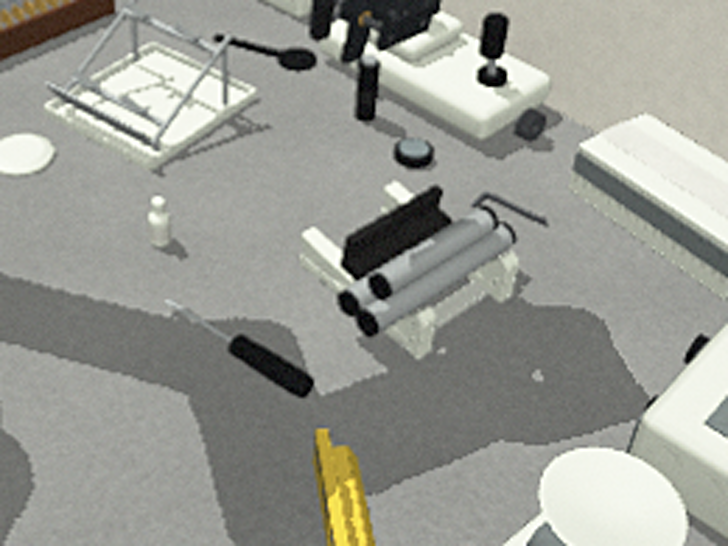

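The final view shows the rack empty and the two long posts side by side at px (348,300) and (370,320). The short post is on top at (380,285), the chock is snug behind at (395,230), and the other objects look undisturbed. Handing in.

```bash
python3 -c "
from h import *
print(r.finish_job())"
```

```text
the job is handed in; nothing more can be done
None
```

I stacked everything in the order asked and handed the job in at about 26 s: the second long post touches the first, the chock sits nose against it, and the short post lies in the valley on top. The last camera check showed all of it in place; the hand-in call returned no verdict.

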